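Load a cylinder head onto the angled milling plate

ROBOT

A 6-joint arm with a two-finger parallel gripper is mounted at the origin on the work surface. World frame = base frame: x ahead of the robot, y to its left, z up, the work surface at z = 0. Lengths are in mm, angles in rad, forces in N, time in s.
With the tool pointing down it reaches from about 350 to 975 mm from the base axis. Payload 7.1 kg.
Tool frame: the origin (TCP) lies between the finger pads; the fingertips stand 8 mm ahead of it and the grasp point (between the pads) lies 11 mm behind it (ctrl.tips_ahead is the distance from the TCP to the fingertips, in mm); y points along the fingers, z is the direction in which the jaws open and shut, and the axes are right-handed (so a half turn about y gives the same grasp; the last joint's range is limited). The gripper opens to 88 mm and grips with 3 to 60 N. Pads are 20 mm wide; open, the fingers measure 115 mm over their backs; the gripper's body (75 mm by 178 mm) begins 61 mm behind the grasp point.
Start: joints at [1.174, 0.423, 1.63, -0, 1.089, -0.019], TCP at [230.516, 580.919, 230.675] pointing down, gripper open.
Joint ranges: [-3, 3], [-0.9, 2.11], [0.09, 2.58], [-1.31, 4.45], [0.11, 2.69], [-2.54, 2.54]. Speed limits (rad/s): [2.39, 2.39, 3.01, 3.14, 3.14, 3.14].

INTERFACE

Orientations are given as a rotation vector (axis times angle).
In Python, from workcell import ctrl gives the robot as it stands.
- The arm moves only by the shell command python3 -m creep 'ROWS'. ROWS is JSON, a list of rows, each an object of numbers: "tx", "ty", "tz": the shift along the world's x, y, z in mm; "rx", "ry", "rz": the turn, a rotation vector about the world's x, y, z in rad; "fingers": the closure in counts, from 0 (fully open) to 255 (shut). A call has 1 to 10 rows; each row is the pose to reach, as a shift and turn from the pose commanded when the call began; what a row does not reach only later rows make up. A row lasts 1/8 s, in which the tool goes at most 62.5 mm and 10.7 degrees, less where a joint would pass 70% of its speed; a pose out of reach is approached as far as the arm can. A call with a gripper value outside its range is refused whole. The fingers move at their own pace and stop on an object; the grip force is fixed at half the most. Time passes only in rows, so rows that repeat a pose let the fingers close. It gives the time, the measured TCP pose, the force and the opening at its end, in the units of the state.
- ctrl.get_obs(): the state, without advancing time (a new reading comes with each control period).
- ctrl.get_image(name): name is "scene" or "top" or "wrist"; returns a dict with "pixels" (400x640x3 uint8, blue, green, red), "intrinsics" (3x3 intrinsics, pixels), "rvec" (rotation vector, rad) and "tvec" (3), from world to camera coordinates, as OpenCV has them. Camera axes: x right, y down, z forward; pixel columns grow to the right and rows downward; lengths in mm; the calibration is good to about 2 mm. The wrist camera is an equidistant fisheye: a pixel r from the principal point sees the ray r / f radians off the axis. A picture is of the moment at which its call begins. There is no depth.
- ctrl.close_job(): hands the job in, once; it reports no verdict.
The state is a dict: "t": time; "qpos": joint angles; "qvel": joint speeds; "joint_torque": joint torques, N m; "ee_pos": TCP position; "orientation": TCP orientation; "ft_force": force on the tool from outside, world axes, zero at the start; "moment": the same for the moment, N m; "width": finger opening in mm.
Only numpy, scipy, OpenCV 4.12 (cv2) and the standard library are available. Lean on these libraries where they do the work, as an engineer would, in place of code of your own. Each camera call takes 0.05 s, during which the arm holds its last target.

TASK

Load the small cylinder head for milling: slide it, without lifting it, off the loading shelf, over the edge and down onto the angled plate, gasket face up, and bring it fully home with its long side flat against the ledge at the bottom of the plate and its end flat against the end stop. Go gently, so that the head never shoots down or slams, and leave the rocker cover and everything else lying about where it is.

Things in the scene. Friction and masses are not known exactly. Their poses are not given: they have to be found in the camera images.
- head: Bare aluminium engine head lying gasket face up (bright top: round combustion chamber, valves, bolt holes): a finned block, treat as a box, 110 (its x) by 90 (y) by 50 mm (z), 0.6 to 1 kg, too wide to grip. Origin: centre of underside. Starts in one of two places on the shelf, turned up to 0.65 rad from fixture x. Friction 0.5 to 0.7: it stays put on the slope until pushed. Half turns fine.
- fixture: Steel fixture fixed to the bench; place and yaw vary. Origin: on the bench under the middle of the crest, where level shelf and angled plate meet; x along the crest, z up. Shelf top 135 mm high, y = 0 (crest) to +215 mm, x = -165 to +185 mm, no rims. The plate falls towards -y. Base 20 mm thick, out to y = -255 mm. Clamps at x = -100 and +120 mm, y = -205 mm, 112 mm above the bench.
- plate: The angled steel plate, part of the fixture, tilted 24 degrees about its x. Origin: on the upper face at the inner side of the ledge, below the crest's middle. x along the ledge (parallel to fixture x), y up the slope, z out of the face. Face: ledge (y = 0) up to the crest (y = 175 mm), x = -165 to +185 mm. Ledge: rail along the bottom edge, 14 mm above the face, 16 mm thick.
- end_stop: Dark steel block fixed on the plate near the ledge's +x end; its place along the ledge varies. Axes as the plate's. 22 mm thick (x = 0 to 22), 60 mm along the slope (y = +-30), 30 mm high, two screw heads 9 mm higher. Origin: foot of the middle of its stop face, which looks towards -x, 40 mm up the slope from the ledge.
- rocker_cover: Cast aluminium rocker cover, 72 mm (its x) by 100 mm (its y) by 44 mm high, with a round black filler cap on top, lying loose on the loading shelf beside the head. Origin: centre of the underside. Leave it.
- grease_pot: Open steel pot 42 mm across, 45 mm high, standing loose on the fixture's base in front of the ledge. Origin: centre of the underside. Leave it.
- piston: Aluminium piston 78 mm across, 60 mm high, standing on the bench to the right. Origin: centre of the underside. Leave it.
- conrod: Dark steel connecting rod about 170 mm long, 22 mm thick, 64 mm across its big end, lying on the bench to the right. Origin: on the underside, midway; x along the rod. Leave it.
- wrench: Steel spanner 190 mm long lying on the bench to the left. Origin: on the underside, midway; x along it. Leave it.
- oil_bottle: Grey oil bottle with a black cap, 64 mm across, 170 mm high, standing on the bench to the left, farther away. Origin: centre of the underside. Leave it.
- brush: Cleaning brush lying on the bench to the left, near the robot; x along it. Origin: on the underside, midway. Leave it.

How it is judged (in metres and radians):
At the end, for the whole second after the job is handed in: The head lies flat on the angled plate (within 2 degrees and 3 mm), gasket face up, its long side against the ledge and its end against the end stop, each within 3 mm and square within 2 degrees, released and at rest (y of head in the frame of plate between 0.042 and 0.048 m and x of head in the frame of end_stop between -0.058 and -0.052 m and z of head in the frame of plate between -0.003 and 0.003 m and angle between the x axis of head and the x axis of plate, either way round below 0.035 rad and angle between the z axis of head and the z axis of plate, either way round below 0.035 rad and angle between head's own z axis and vertical below 0.6 rad and linear speed of head below 0.01 m/s and angular speed of head below 0.05 rad/s); the robot touches nothing.
It fails at once if the head is lifted (its underside's centre more than 25 mm above the level of the shelf) (z of head in the frame of fixture above 0.16 m).
It fails at once if the head shoots down or slams (faster than 0.4 m/s) (linear speed of head above 0.4 m/s).
It fails at once if the head tips over (more than 45 degrees) (angle between head's own z axis and vertical above 0.785 rad).
It fails at once if the rocker cover or the grease pot is shifted by more than 15 mm (distance of any of rocker_cover, grease_pot from where it was at the start of the episode above 0.015 m).
It fails at once if anything else loose on the bench is shifted by more than 15 mm (distance of any of piston, conrod, wrench, oil_bottle, brush from where it was at the start of the episode above 0.015 m).
It also fails if it takes over 67 s, if anything falls off the work surface, if the arm or the gripper's body presses on something with over 40 N, if the wrist force passes 120 N, or if a joint passes its speed limit or range.

## Working session

There is one attempt and no reset: what is moved stays moved. The work goes in short steps, Python scripts to look and compute and a shell command to move; the robot and the scene stay as the last step left them, time stands still between calls to the robot, and variables do not carry over. Pictures are saved under pics/ and viewed, and the job is handed in when it is done.

```bash
ls; mkdir -p pics
python3 - <<'E'
from workcell import ctrl
import cv2
o=ctrl.get_obs();print(o)
for n in ["scene","top","wrist"]:
    d=ctrl.get_image(n);cv2.imwrite(f"pics/{n}0.png",d["pixels"]);print(n,d["intrinsics"],d["rvec"],d["tvec"])
E
```

```text
pics
{'t': 0.0, 'qpos': array([ 1.17398815e+00,  4.23831275e-01,  1.63070926e+00, -4.66739633e-05,
        1.08858667e+00, -1.90001399e-02]), 'qvel': array([ 7.65693442e-04, -1.60418372e-04,  6.46620284e-04, -7.30867196e-05,
       -3.07081378e-04,  1.85843780e-04]), 'joint_torque': array([ 1.45065192e-04, -5.44603801e+01, -2.73660725e+01,  6.42822054e-02,
        2.27578398e-02, -1.28432598e-04]), 'ee_pos': array([230.32603463, 580.41578066, 229.9000948 ]), 'orientation': array([-1.55191275,  0.29667299, -0.29623677]), 'ft_force': array([-0.58768734,  0.95159695, -0.51849529]), 'moment': array([-0.01227051,  0.01330734,  0.02065472]), 'width': 88.1226054107384}
scene [[371.3621342    0.         318.95497117]
 [  0.         371.3621342  205.6326757 ]
 [  0.           0.           1.        ]] [ 1.61440025  1.8818255  -0.83970521] [  84.11052188 -279.19437546 1453.95819397]
top [[519.3399792    0.         310.78144782]
 [  0.         519.3399792  204.35319815]
 [  0.           0.           1.        ]] [ 2.12745572 -2.11414218  0.18800781] [  28.00544831  551.06111684 1342.95943864]
wrist [[309.70691629   0.         318.82167048]
 [  0.         309.70691629 199.31998513]
 [  0.           0.           1.        ]] [-2.38086168 -1.61743271 -0.24842299] [-625.16258081  -36.6147564   391.96948855]
```

View pics/scene0.png

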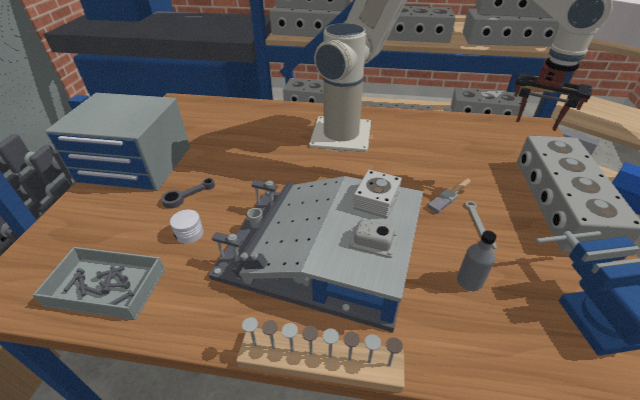

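View pics/top0.png

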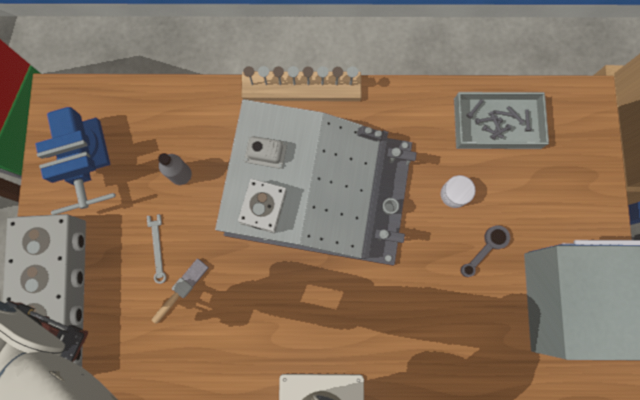

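View pics/wrist0.png

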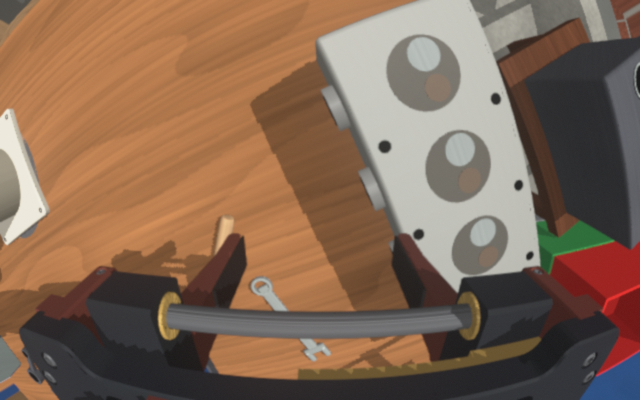

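Run:
```python
import cv2
a=cv2.imread("pics/top0.png")[90:270,205:425];cv2.imwrite("pics/top0c.png",cv2.resize(a,None,fx=3.6,fy=3.3,interpolation=cv2.INTER_CUBIC)[:600,:800])
a=cv2.imread("pics/scene0.png")[165:325,205:430];cv2.imwrite("pics/scene0c.png",cv2.resize(a,None,fx=3.5,fy=3.5,interpolation=cv2.INTER_CUBIC))
```

```text
(no output)
```

View pics/top0c.png

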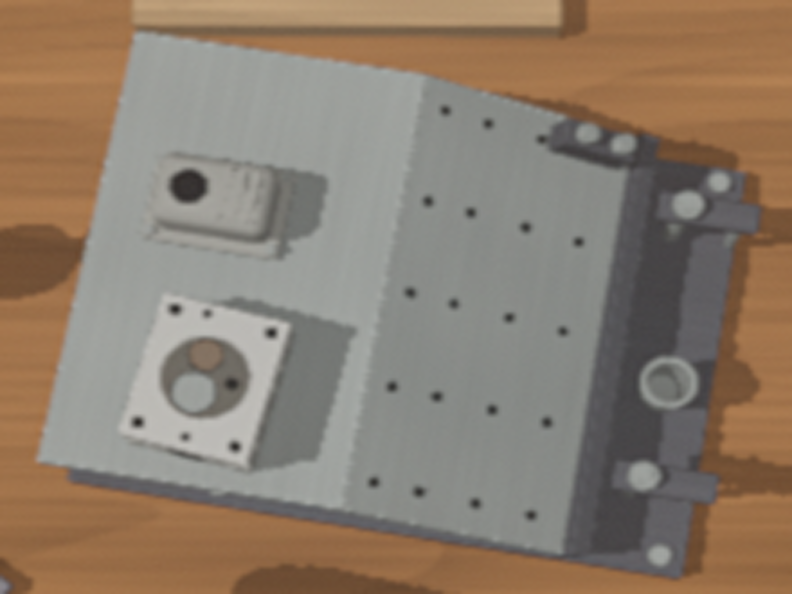

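View pics/scene0c.png

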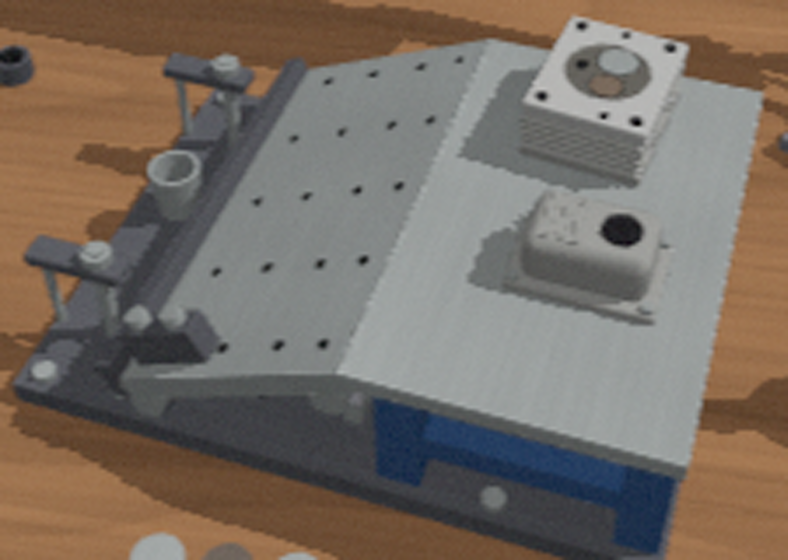

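Run:
```python
import cv2
T=cv2.imread("pics/top0.png");S=cv2.imread("pics/scene0.png")
def z(im,x,y,w,h,f,n):cv2.imwrite(n,cv2.resize(im[y:y+h,x:x+w],None,fx=f,fy=f,interpolation=cv2.INTER_CUBIC))
z(T,230,170,70,60,10,"pics/z1.png")
z(T,340,105,80,60,10,"pics/z2.png")
z(S,345,160,70,60,10,"pics/z3.png")
z(S,205,220,80,60,10,"pics/z4.png")
```

```text
(no output)
```

View pics/z1.png

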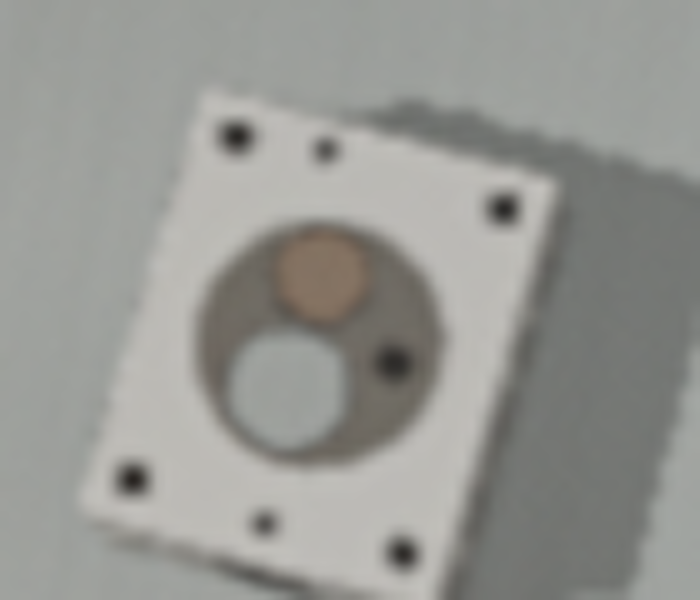

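View pics/z2.png

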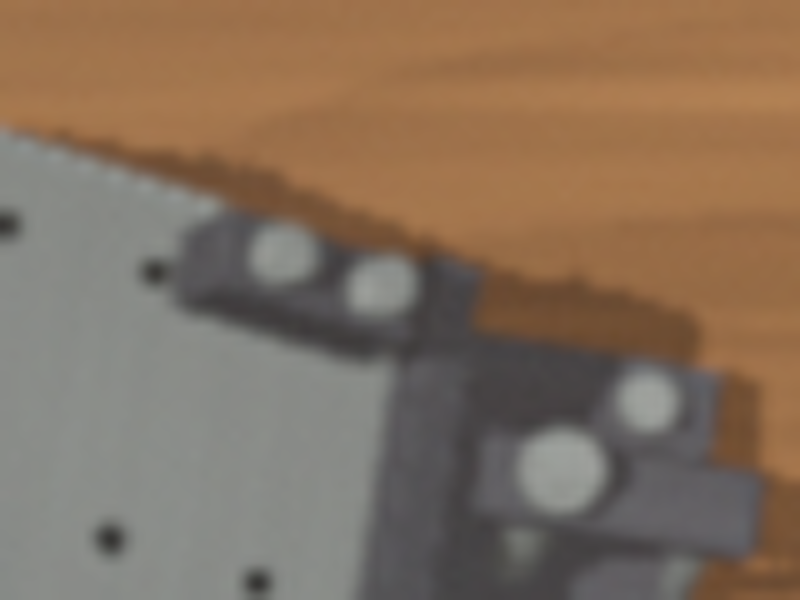

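View pics/z3.png

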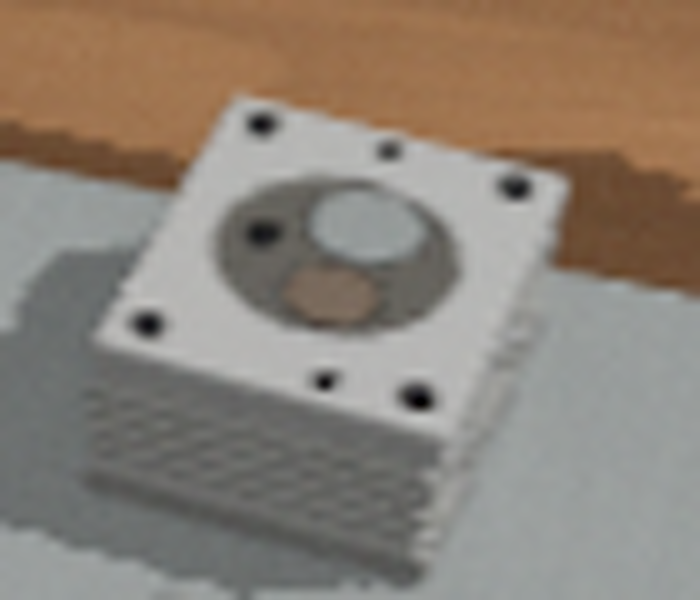

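View pics/z4.png

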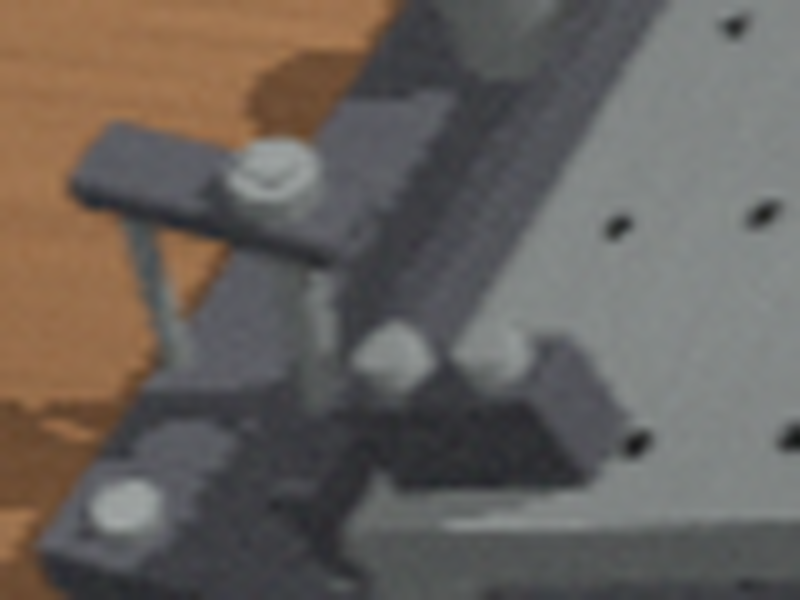

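```bash
cat > h.py <<'E'
import numpy as np,cv2
from scipy.optimize import least_squares
from scipy.spatial.transform import Rotation as R
from workcell import ctrl
CAM={"scene":([[371.3621342,0,318.95497117],[0,371.3621342,205.6326757],[0,0,1]],[1.61440025,1.8818255,-0.83970521],[84.11052188,-279.19437546,1453.95819397]),
"top":([[519.3399792,0,310.78144782],[0,519.3399792,204.35319815],[0,0,1]],[2.12745572,-2.11414218,0.18800781],[28.00544831,551.06111684,1342.95943864])}
CAM={k:[np.array(a,float) for a in v] for k,v in CAM.items()}
def proj(n,P):
    K,r,t=CAM[n];return cv2.projectPoints(np.array(P,float).reshape(-1,3),r,t,K,None)[0].reshape(-1,2)
def tri(pt,ps):
    Ps=[]
    for n in("top","scene"):
        K,r,t=CAM[n];Ps.append(K@np.c_[cv2.Rodrigues(r)[0],t])
    X=cv2.triangulatePoints(Ps[0],Ps[1],np.array(pt,float).reshape(-1,2).T,np.array(ps,float).reshape(-1,2).T)
    return (X[:3]/X[3]).T
def onplane(n,uv,z):
    K,r,t=CAM[n];Rm=cv2.Rodrigues(r)[0];c=-Rm.T@t
    d=(Rm.T@np.linalg.inv(K)@np.c_[np.array(uv,float).reshape(-1,2),np.ones(len(np.array(uv).reshape(-1,2)))].T).T
    return c+d*((z-c[2])/d[:,2])[:,None]
E
python3 - <<'E'
from h import *
ct=lambda a:[(205+u/3.6,90+v/3.3) for u,v in a]
cs=lambda a:[(205+u/3.5,165+v/3.5) for u,v in a]
ft=ct([(135,30),(38,462),(425,73),(342,508)]);fs=cs([(686,467),(762,93),(342,375),(488,40)])
F=tri(ft,fs);print("shelf",F.round(1))
P=np.array([[185,215,135],[-165,215,135],[185,0,135],[-165,0,135]],float)
def f(p):
    W=R.from_euler('z',p[2]).apply(P)+[p[0],p[1],0]
    return np.r_[(proj("top",W)-ft).ravel(),(proj("scene",W)-fs).ravel()]
s=least_squares(f,[500,0,0]);print("fix",s.x,s.fun.round(1))
ht=[(250.6,179.2),(285.8,188.2),(274.2,230.5),(238.2,221.4)];hs=[(389,204),(354.5,194),(369,169.2),(401.8,178)]
H=tri(ht,hs);print("head top",H.round(1),[np.linalg.norm(H[i]-H[i-1]).round(1) for i in range(4)])
Fx=lambda W:R.from_euler('z',-s.x[2]).apply(W-[s.x[0],s.x[1],0])
Hf=Fx(H);print("in fix",Hf.round(1),Hf.mean(0));d=(Hf[0]+Hf[1]-Hf[2]-Hf[3]);print("yaw",np.arctan2(d[1],d[0]))
S=Fx(tri([(368.2,130.2),(378.2,133.6)],[(254,254.5),(244.5,255.3)]));print("screws fix",S.round(1))
RP=R.from_euler('x',24,degrees=True);o=np.array([0,-175*np.cos(np.radians(24)),135-175*np.sin(np.radians(24))])
print("screws plate",RP.inv().apply(S-o).round(1))
for n in CAM:
    K,r,t=CAM[n];print(n,-cv2.Rodrigues(r)[0].T@t)
E
```

```text
shelf [[815.2 211.7 134.6]
 [469.1 269.5 132. ]
 [780.2   1.7 133.9]
 [435.2  57.  133.2]]
fix [ 5.97947276e+02  3.06293373e+01 -1.61652894e-01] [-0.5 -0.  -0.4 -0.4 -0.2 -0.2 -0.1 -0.1  0.9 -0.1 -0.2 -0.7 -1.7 -0.3
  0.  -0.5]
head top [[588.3 178.2 182.1]
 [565.8  92.4 183.6]
 [461.5 119.6 184.6]
 [483.6 206.4 182. ]] [np.float64(108.5), np.float64(88.7), np.float64(107.8), np.float64(89.7)]
in fix [[ -33.2  144.1  182.1]
 [ -41.6   55.8  183.6]
 [-149.    65.8  184.6]
 [-141.2  155.1  182. ]] [-91.25831979 105.19262609 183.04917895]
yaw -0.0975136039624351
screws fix [[ 160.7 -124.5  119.5]
 [ 160.2 -152.2  106.2]]
screws plate [[160.7  54.9  36.5]
 [160.2  24.3  35.6]]
scene [1258.8024137   121.45333639  774.39271647]
top [ 294.55922187   19.38044347 1421.56673311]
```

```bash
cat >> h.py <<'E'
FX=np.array([597.9,30.6,0]);YAW=-0.1617
RF=R.from_euler('z',YAW)
RPL=RF*R.from_euler('x',24,degrees=True)
PO=FX+RF.apply([0,-175*np.cos(np.radians(24)),135-175*np.sin(np.radians(24))])
def go(p,frame='f',jaw=0.,tilt=0.):
    """tip target p in fixture/plate frame (mm); jaw angle (rad) from fixture x; tilt deg about fixture x"""
    o=ctrl.get_obs();Rc=R.from_rotvec(o['orientation'])
    tipW=FX+RF.apply(p) if frame=='f' else PO+RPL.apply(p)
    best=None
    for s in (0,np.pi):
        zt=np.array([np.cos(jaw+s),np.sin(jaw+s),0]);yt=np.array([0,0,-1.]);xt=np.cross(yt,zt)
        Rt=RF*R.from_euler('x',tilt,degrees=True)*R.from_matrix(np.c_[xt,yt,zt])
        rv=(Rt*Rc.inv()).as_rotvec()
        if best is None or np.linalg.norm(rv)<np.linalg.norm(best[0]):best=(rv,Rt)
    rv,Rt=best
    tcp=tipW-Rt.apply([0,8.,0])
    print("t",round(o['t'],2),"shift",(tcp-o['ee_pos']).round(1),"turn",rv.round(4),"|",np.linalg.norm(rv).round(3),"F",o['ft_force'].round(1),'w',o['width'].round(1))
def where():
    o=ctrl.get_obs();Rc=R.from_rotvec(o['orientation']);tip=o['ee_pos']+Rc.apply([0,8.,0])
    print("t",round(o['t'],2),"tip fix",RF.inv().apply(tip-FX).round(1),"plate",RPL.inv().apply(tip-PO).round(1),"axes fix",RF.inv().apply(Rc.as_matrix().T).round(3).tolist(),"q",o['qpos'].round(2),"F fix",RF.inv().apply(o['ft_force']).round(1),"w",o['width'].round(1))
E
python3 - <<'E'
from h import *
where();go([-91,186,222]);go([-91,186,146])
E
```

```text
Traceback (most recent call last):
  File "h.py", line 39, in where
    print("t",round(o['t'],2),"tip fix",RF.inv().apply(tip-FX).round(1),"plate",RPL.inv().apply(tip-PO).round(1),"axes fix",RF.inv().apply(Rc.as_matrix().T).round(3).tolist(),"q",o['qpos'].round(2),"F fix",RF.inv().apply(o['ft_force']).round(1),"w",o['width'].round(1))
                                                                                                                                                                                                                                                         ^^^^^^^^^^^^^^^^
AttributeError: 'float' object has no attribute 'round'
```

```bash
sed -i "s/o\['width'\].round(1)/round(o['width'],1)/" h.py
python3 - <<'E'
from h import *
where();go([-91,186,222]);go([-91,186,146])
E
```

```text
t 0.15 tip fix [-451.3  483.6  222.1] plate [-451.3  652.2 -117.1] axes fix [[0.977, -0.214, 0.0], [-0.0, -0.001, -1.0], [0.214, 0.977, -0.001]] q [ 1.17  0.42  1.63 -0.    1.09 -0.02] F fix [-0.1 -0.8  0. ] w 87.6
t 0.15 shift [ 3.077e+02 -3.517e+02 -1.000e-01] turn [ 6.0000e-04 -1.1000e-03 -1.3547e+00] | 1.355 F [-0.2 -0.7  0. ] w 87.6
t 0.15 shift [ 307.7 -351.7  -76.1] turn [ 6.0000e-04 -1.1000e-03 -1.3547e+00] | 1.355 F [-0.2 -0.7  0. ] w 87.6
```

```bash
python3 -m creep '[{"tx":60,"ty":-69,"tz":15,"rz":-0.17,"fingers":80},{"tx":110,"ty":-125,"tz":20,"rz":-0.34,"fingers":80},{"tx":160,"ty":-180,"tz":20,"rz":-0.51,"fingers":80},{"tx":200,"ty":-230,"tz":20,"rz":-0.68,"fingers":80},{"tx":245,"ty":-280,"tz":20,"rz":-0.85,"fingers":80},{"tx":285,"ty":-325,"tz":10,"rz":-1.02,"fingers":80},{"tx":307.5,"ty":-352,"tz":0,"rz":-1.19,"fingers":80},{"tx":307.5,"ty":-352,"tz":0,"rz":-1.355,"fingers":80},{"tx":307.5,"ty":-352,"tz":0,"rz":-1.355,"fingers":80}]'
python3 - <<'E'
from h import *
where();go([-91,186,146])
for n in ["top","wrist"]:
    d=ctrl.get_image(n);cv2.imwrite(f"pics/{n}1.png",d["pixels"])
E
```

```text
t 0.15 tip fix [-451.3  483.6  222.1] plate [-451.3  652.2 -117.1] axes fix [[0.977, -0.214, 0.0], [-0.0, -0.001, -1.0], [0.214, 0.977, -0.001]] q [ 1.17  0.42  1.63 -0.    1.09 -0.02] F fix [-0.1 -0.8  0. ] w 87.6
t 0.15 shift [ 307.7 -351.7  -76.1] turn [ 6.0000e-04 -1.1000e-03 -1.3547e+00] | 1.355 F [-0.2 -0.7  0. ] w 87.6schema error: expected keys tx, ty, tz, rx, ry, rz, fingers
```

View pics/wrist1.png

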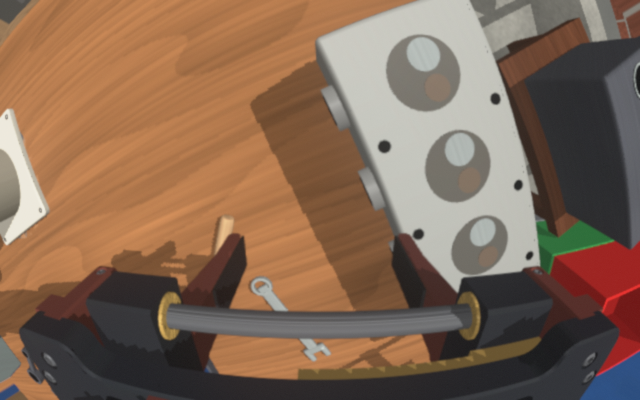

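View pics/top1.png

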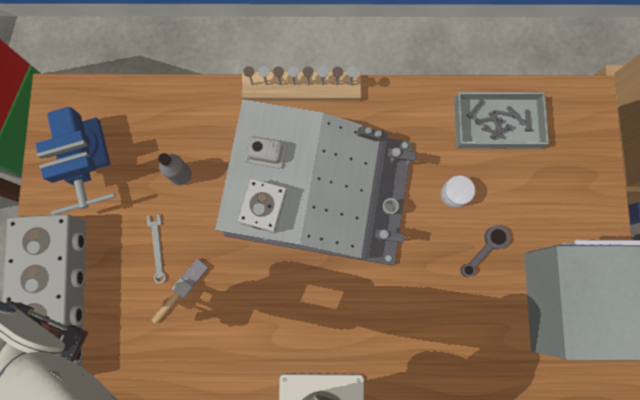

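The pictures are unchanged from the first ones: the command was refused because every row needs all seven keys. I'm sending it again with them.

```bash
python3 -m creep '[{"tx":60,"ty":-69,"tz":15,"rx":0,"ry":0,"rz":-0.17,"fingers":80},{"tx":110,"ty":-125,"tz":20,"rx":0,"ry":0,"rz":-0.34,"fingers":80},{"tx":160,"ty":-180,"tz":20,"rx":0,"ry":0,"rz":-0.51,"fingers":80},{"tx":200,"ty":-230,"tz":20,"rx":0,"ry":0,"rz":-0.68,"fingers":80},{"tx":245,"ty":-280,"tz":20,"rx":0,"ry":0,"rz":-0.85,"fingers":80},{"tx":285,"ty":-325,"tz":10,"rx":0,"ry":0,"rz":-1.02,"fingers":80},{"tx":307.5,"ty":-352,"tz":0,"rx":0,"ry":0,"rz":-1.19,"fingers":80},{"tx":307.5,"ty":-352,"tz":0,"rx":0,"ry":0,"rz":-1.355,"fingers":80},{"tx":307.5,"ty":-352,"tz":0,"rx":0,"ry":0,"rz":-1.355,"fingers":80}]'
python3 - <<'E'
from h import *
where();go([-91,186,146])
for n in ["top","wrist"]:
    d=ctrl.get_image(n);cv2.imwrite(f"pics/{n}2.png",d["pixels"])
E
```

```text
t: 1.38
ee_pos: [538.9, 227.1, 230.1]
orientation: [-1.127, 1.33, -1.33]
ft_force: [-0.3, 0.3, -0.3]
width: 60.2
t 1.38 tip fix [-89.8 184.4 222.1] plate [-89.8 378.9   4.6] axes fix [[-0.004, -1.0, 0.001], [-0.001, -0.001, -1.0], [1.0, -0.004, -0.001]] q [ 0.38  0.37  1.72 -0.    1.06  0.54] F fix [-0.4  0.3 -0.3] w 60.2
t 1.38 shift [ -0.9   1.8 -76.1] turn [ 0.0004 -0.0007  0.0036] | 0.004 F [-0.3  0.3 -0.3] w 60.2
```

View pics/wrist2.png

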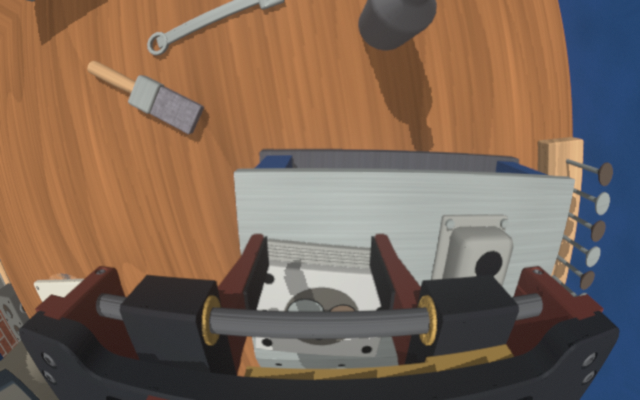

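View pics/top2.png

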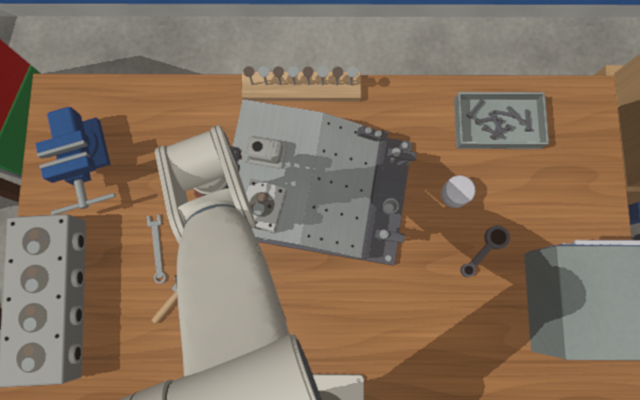

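```bash
python3 -m creep '[{"tx":-0.5,"ty":3,"tz":-20,"rx":0,"ry":0,"rz":0.0036,"fingers":80},{"tx":-0.5,"ty":3,"tz":-40,"rx":0,"ry":0,"rz":0.0036,"fingers":80},{"tx":-0.5,"ty":3,"tz":-60,"rx":0,"ry":0,"rz":0.0036,"fingers":80},{"tx":-0.5,"ty":3,"tz":-75,"rx":0,"ry":0,"rz":0.0036,"fingers":80},{"tx":-0.5,"ty":3,"tz":-75,"rx":0,"ry":0,"rz":0.0036,"fingers":80}]'
python3 - <<'E'
from h import *
where();go([-91,166,146]);go([-91,56,146])
for n in ["scene","wrist"]:
    d=ctrl.get_image(n);cv2.imwrite(f"pics/{n}3.png",d["pixels"])
cv2.imwrite("pics/scene3c.png",cv2.resize(cv2.imread("pics/scene3.png")[130:330,205:435],None,fx=3,fy=3))
E
```

```text
t: 2.1
ee_pos: [536.4, 232.5, 154.8]
orientation: [-1.133, 1.324, -1.323]
ft_force: [-0.3, -0.7, 1.0]
width: 60.4
t 2.1 tip fix [-93.2 189.3 146.8] plate [-93.2 352.8 -66.2] axes fix [[0.005, -1.0, 0.001], [-0.002, -0.001, -1.0], [1.0, 0.005, -0.002]] q [0.39 0.46 1.77 0.   0.91 0.54] F fix [-0.2 -0.7  1. ] w 60.4
t 2.1 shift [ -1.6 -23.4  -0.8] turn [ 0.0007 -0.0019 -0.0053] | 0.006 F [-0.3 -0.7  1. ] w 60.4
t 2.1 shift [ -19.3 -132.    -0.8] turn [ 0.0007 -0.0019 -0.0053] | 0.006 F [-0.3 -0.7  1. ] w 60.4
```

View pics/wrist3.png

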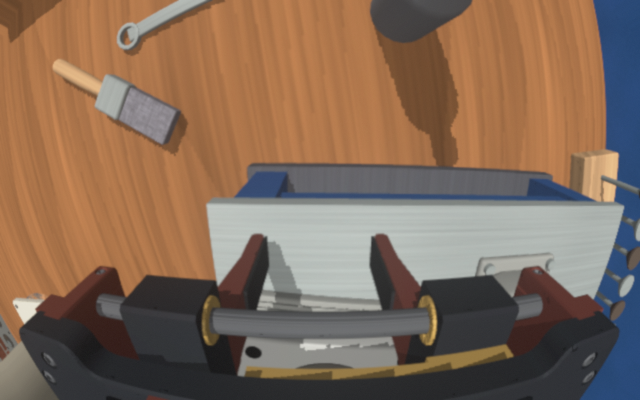

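View pics/scene3c.png

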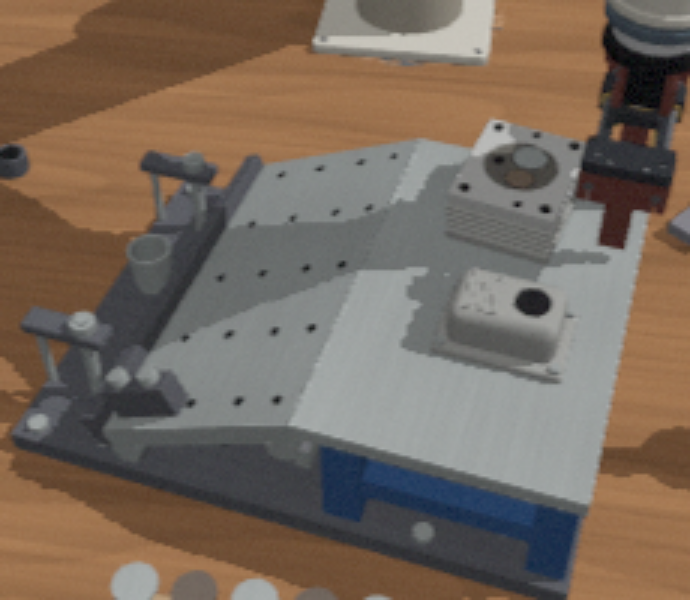

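```bash
python3 -m creep '[{"tx":-1,"ty":-8,"tz":-1,"rx":0,"ry":0,"rz":-0.005,"fingers":80},{"tx":-1.5,"ty":-16,"tz":-1,"rx":0,"ry":0,"rz":-0.005,"fingers":80},{"tx":-2,"ty":-22,"tz":-1,"rx":0,"ry":0,"rz":-0.005,"fingers":80},{"tx":-2.6,"ty":-28,"tz":-1,"rx":0,"ry":0,"rz":-0.005,"fingers":80},{"tx":-3.6,"ty":-34,"tz":-1,"rx":0,"ry":0,"rz":-0.005,"fingers":80},{"tx":-4.6,"ty":-40,"tz":-1,"rx":0,"ry":0,"rz":-0.005,"fingers":80},{"tx":-5.6,"ty":-46,"tz":-1,"rx":0,"ry":0,"rz":-0.005,"fingers":80},{"tx":-6.9,"ty":-54,"tz":-1,"rx":0,"ry":0,"rz":-0.005,"fingers":80},{"tx":-8.2,"ty":-62,"tz":-1,"rx":0,"ry":0,"rz":-0.005,"fingers":80},{"tx":-9.5,"ty":-70,"tz":-1,"rx":0,"ry":0,"rz":-0.005,"fingers":80}]'
python3 - <<'E'
from h import *
where();go([-91,70,146])
for n in ["scene"]:
    d=ctrl.get_image(n);cv2.imwrite(f"pics/{n}4.png",d["pixels"])
cv2.imwrite("pics/scene4c.png",cv2.resize(cv2.imread("pics/scene4.png")[130:330,205:435],None,fx=3,fy=3))
E
```

```text
t: 3.45
ee_pos: [528.4, 161.5, 154.9]
orientation: [-1.127, 1.328, -1.329]
ft_force: [0.3, 5.2, 2.3]
width: 60.3
t 3.45 tip fix [-89.7 118.  146.9] plate [-89.7 287.7 -37.1] axes fix [[-0.002, -1.0, -0.0], [0.001, 0.0, -1.0], [1.0, -0.002, 0.001]] q [ 0.28  0.42  1.85 -0.    0.87  0.44] F fix [-0.5  5.2  2.3] w 60.3
t 3.45 shift [ -9.  -47.2  -0.9] turn [-0.0003  0.001   0.0016] | 0.002 F [0.3 5.2 2.3] w 60.3
```

View pics/scene4c.png

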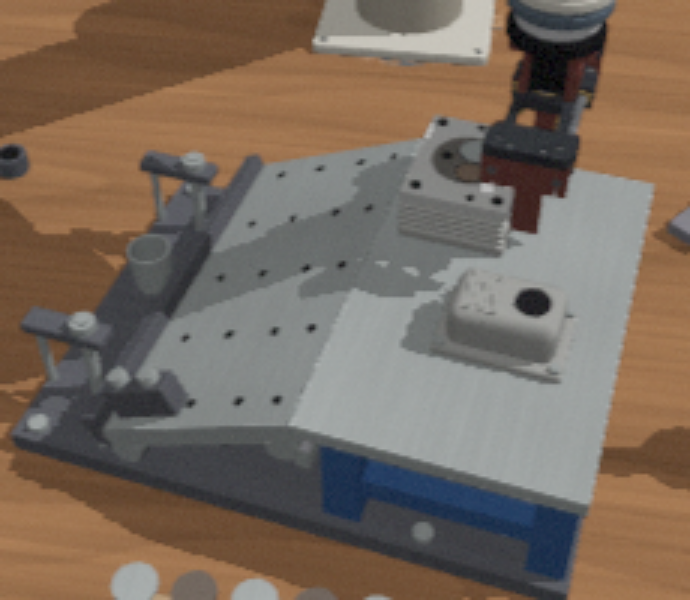

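```bash
python3 -m creep '[{"tx":-1,"ty":-6,"tz":0,"rx":0,"ry":0,"rz":0,"fingers":80},{"tx":-2,"ty":-12,"tz":0,"rx":0,"ry":0,"rz":0,"fingers":80},{"tx":-3,"ty":-18,"tz":0,"rx":0,"ry":0,"rz":0,"fingers":80},{"tx":-4,"ty":-24,"tz":0,"rx":0,"ry":0,"rz":0,"fingers":80},{"tx":-5,"ty":-30,"tz":0,"rx":0,"ry":0,"rz":0,"fingers":80},{"tx":-6,"ty":-36,"tz":0,"rx":0,"ry":0,"rz":0,"fingers":80},{"tx":-7,"ty":-40,"tz":0,"rx":0,"ry":0,"rz":0,"fingers":80},{"tx":-8,"ty":-44,"tz":0,"rx":0,"ry":0,"rz":0,"fingers":80},{"tx":-8.6,"ty":-48,"tz":0,"rx":0,"ry":0,"rz":0,"fingers":80},{"tx":-9.2,"ty":-51,"tz":0,"rx":0,"ry":0,"rz":0,"fingers":80}]'
python3 -m creep '[{"tx":-0.4,"ty":-2.5,"tz":0,"rx":0,"ry":0,"rz":0,"fingers":80},{"tx":-0.8,"ty":-5,"tz":0,"rx":0,"ry":0,"rz":0,"fingers":80},{"tx":-1.2,"ty":-7.5,"tz":0,"rx":0,"ry":0,"rz":0,"fingers":80},{"tx":-1.6,"ty":-10,"tz":0,"rx":0,"ry":0,"rz":0,"fingers":80},{"tx":-2,"ty":-12.5,"tz":0,"rx":0,"ry":0,"rz":0,"fingers":80}]'
python3 - <<'E'
from h import *
where()
for n in ["scene"]:
    d=ctrl.get_image(n);cv2.imwrite(f"pics/{n}5.png",d["pixels"])
cv2.imwrite("pics/scene5c.png",cv2.resize(cv2.imread("pics/scene5.png")[130:330,205:435],None,fx=3,fy=3))
E
```

```text
t: 4.75
ee_pos: [519.0, 110.9, 154.8]
orientation: [-1.127, 1.328, -1.328]
ft_force: [1.1, 6.0, 3.1]
width: 60.5
t: 5.38
ee_pos: [517.0, 98.5, 154.9]
orientation: [-1.127, 1.328, -1.328]
ft_force: [0.7, 5.6, 3.7]
width: 60.2
t 5.38 tip fix [-90.8  54.  146.9] plate [-90.8 229.2 -11.1] axes fix [[-0.002, -1.0, -0.001], [0.0, 0.001, -1.0], [1.0, -0.002, 0.0]] q [0.17 0.39 1.9  0.   0.85 0.33] F fix [-0.2  5.6  3.7] w 60.2
```

View pics/scene5c.png

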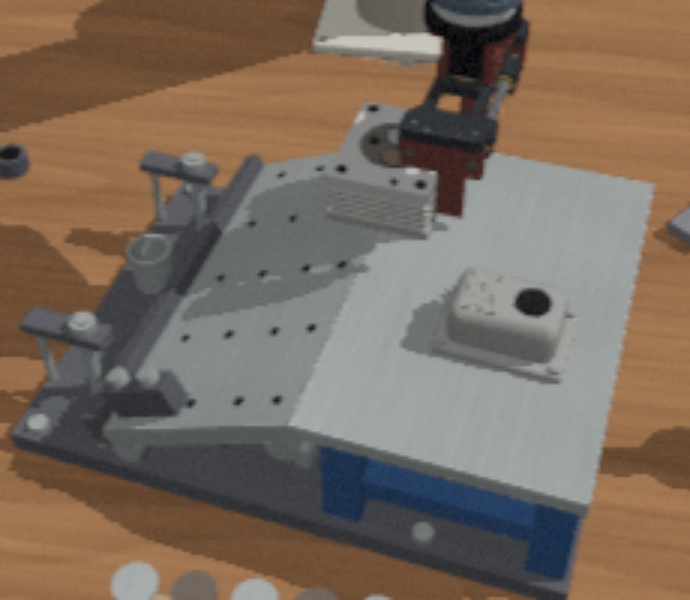

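```bash
python3 -m creep '[{"tx":-0.3,"ty":-2,"tz":0,"rx":0,"ry":0,"rz":0,"fingers":80},{"tx":-0.6,"ty":-4,"tz":0,"rx":0,"ry":0,"rz":0,"fingers":80},{"tx":-1,"ty":-6,"tz":0,"rx":0,"ry":0,"rz":0,"fingers":80},{"tx":-1.3,"ty":-8,"tz":0,"rx":0,"ry":0,"rz":0,"fingers":80},{"tx":-1.6,"ty":-10,"tz":0,"rx":0,"ry":0,"rz":0,"fingers":80},{"tx":-2,"ty":-12,"tz":0,"rx":0,"ry":0,"rz":0,"fingers":80}]'
python3 - <<'E'
from h import *
where()
for n in ["scene"]:
    d=ctrl.get_image(n);cv2.imwrite(f"pics/{n}6.png",d["pixels"])
cv2.imwrite("pics/scene6c.png",cv2.resize(cv2.imread("pics/scene6.png")[130:330,205:435],None,fx=3,fy=3))
E
```

```text
t: 6.18
ee_pos: [515.1, 86.6, 155.1]
orientation: [-1.127, 1.328, -1.329]
ft_force: [0.7, 3.8, 4.9]
width: 60.0
t 6.17 tip fix [-90.7  41.9 147.1] plate [-90.7 218.2  -6. ] axes fix [[-0.002, -1.0, -0.001], [0.001, 0.001, -1.0], [1.0, -0.002, 0.001]] q [0.14 0.38 1.91 0.   0.85 0.31] F fix [0.1 3.9 4.9] w 60.0
```

View pics/scene6c.png

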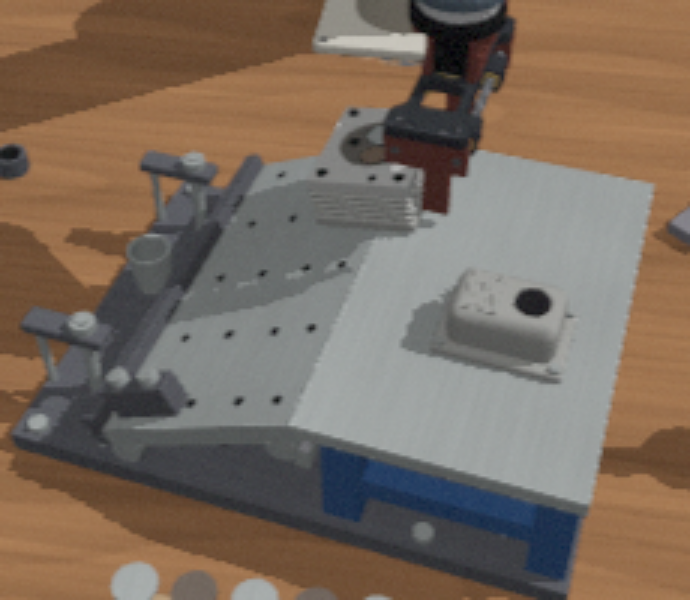

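```bash
python3 -m creep '[{"tx":-0.3,"ty":-2,"tz":0,"rx":0,"ry":0,"rz":0,"fingers":80},{"tx":-0.6,"ty":-4,"tz":0,"rx":0,"ry":0,"rz":0,"fingers":80},{"tx":-1,"ty":-6,"tz":0,"rx":0,"ry":0,"rz":0,"fingers":80},{"tx":-1.3,"ty":-8,"tz":0,"rx":0,"ry":0,"rz":0,"fingers":80}]'
python3 - <<'E'
from h import *
where()
for n in ["scene"]:
    d=ctrl.get_image(n);cv2.imwrite(f"pics/{n}7.png",d["pixels"])
cv2.imwrite("pics/scene7c.png",cv2.resize(cv2.imread("pics/scene7.png")[140:240,275:395],None,fx=6,fy=6,interpolation=cv2.INTER_CUBIC))
E
```

```text
t: 6.72
ee_pos: [513.3, 78.1, 154.5]
orientation: [-1.128, 1.329, -1.329]
ft_force: [0.2, 0.2, -0.4]
width: 60.6
t 6.72 tip fix [-91.1  33.3 146.5] plate [-91.1 210.1  -3. ] axes fix [[-0.002, -1.0, 0.0], [-0.0, -0.0, -1.0], [1.0, -0.002, -0.0]] q [ 0.13  0.38  1.92 -0.    0.85  0.29] F fix [ 0.2  0.3 -0.4] w 60.6
```

View pics/scene7c.png

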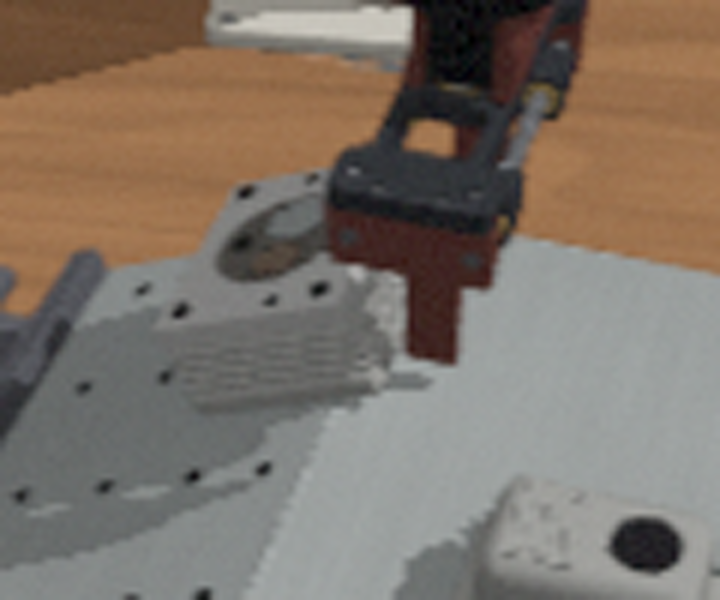

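Run:
```python
from h import *
go([-91,219,8],'p',0,24);go([-91,119,8],'p',0,24)
print(RPL.apply([0,-1,0]))
```

```text
t 6.78 shift [ 0.2  0.5 13. ] turn [ 0.4136 -0.0682  0.0017] | 0.419 F [-0.7  0.6  0.5] w 60.0
t 6.78 shift [-14.5 -89.7 -27.7] turn [ 0.4136 -0.0682  0.0017] | 0.419 F [-0.7  0.6  0.5] w 60.0
[-0.1470774  -0.90162827 -0.40673664]
```

```bash
python3 -m creep '[{"tx":0.5,"ty":3,"tz":6,"rx":0,"ry":0,"rz":0,"fingers":80},{"tx":0.5,"ty":3,"tz":13,"rx":0.14,"ry":-0.023,"rz":0,"fingers":80},{"tx":0.5,"ty":3,"tz":13,"rx":0.28,"ry":-0.046,"rz":0.001,"fingers":80},{"tx":0.2,"ty":0.5,"tz":13,"rx":0.4136,"ry":-0.0682,"rz":0.0017,"fingers":80},{"tx":0.2,"ty":0.5,"tz":13,"rx":0.4136,"ry":-0.0682,"rz":0.0017,"fingers":80}]'
python3 - <<'E'
from h import *
where()
for n in ["scene"]:
    d=ctrl.get_image(n);cv2.imwrite(f"pics/{n}8.png",d["pixels"])
cv2.imwrite("pics/scene8c.png",cv2.resize(cv2.imread("pics/scene8.png")[140:240,275:395],None,fx=6,fy=6,interpolation=cv2.INTER_CUBIC))
E
```

```text
t: 7.4
ee_pos: [513.5, 77.5, 167.4]
orientation: [-0.79, 1.469, -1.02]
ft_force: [0.1, -0.3, -1.0]
width: 60.6
t 7.4 tip fix [-90.8  35.9 160.1] plate [-90.8 218.    8.3] axes fix [[-0.004, -0.914, -0.407], [0.0, 0.407, -0.914], [1.0, -0.004, -0.001]] q [-0.11  0.37  1.98  0.57  0.86 -0.34] F fix [ 0.1 -0.3 -1. ] w 60.6
```

View pics/scene8c.png

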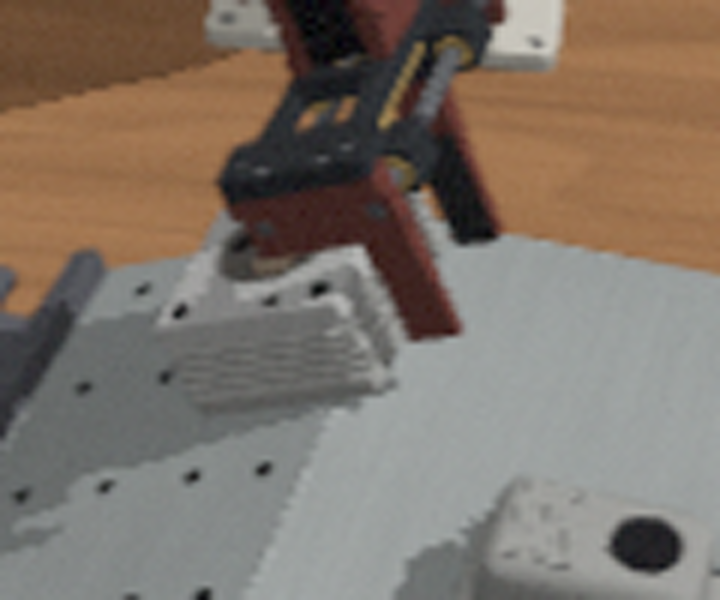

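```bash
python3 -m creep '[{"tx":-0.7,"ty":-4.5,"tz":-2,"rx":0,"ry":0,"rz":0,"fingers":80},{"tx":-1.5,"ty":-9,"tz":-4.1,"rx":0,"ry":0,"rz":0,"fingers":80},{"tx":-2.2,"ty":-13.5,"tz":-6.1,"rx":0,"ry":0,"rz":0,"fingers":80},{"tx":-2.9,"ty":-18,"tz":-8.1,"rx":0,"ry":0,"rz":0,"fingers":80},{"tx":-3.7,"ty":-22.5,"tz":-10.2,"rx":0,"ry":0,"rz":0,"fingers":80},{"tx":-4.4,"ty":-27,"tz":-12.2,"rx":0,"ry":0,"rz":0,"fingers":80},{"tx":-5.1,"ty":-31.6,"tz":-14.2,"rx":0,"ry":0,"rz":0,"fingers":80},{"tx":-5.9,"ty":-36.1,"tz":-16.3,"rx":0,"ry":0,"rz":0,"fingers":80},{"tx":-6.6,"ty":-40.6,"tz":-18.3,"rx":0,"ry":0,"rz":0,"fingers":80},{"tx":-7.4,"ty":-45.1,"tz":-20.3,"rx":0,"ry":0,"rz":0,"fingers":80}]'
python3 - <<'E'
from h import *
where();go([-91,130,7],'p',0,24)
for n in ["scene"]:
    d=ctrl.get_image(n);cv2.imwrite(f"pics/{n}9.png",d["pixels"])
cv2.imwrite("pics/scene9c.png",cv2.resize(cv2.imread("pics/scene9.png")[140:240,255:395],None,fx=5,fy=5,interpolation=cv2.INTER_CUBIC))
E
```

```text
t: 8.7
ee_pos: [506.2, 33.5, 147.2]
orientation: [-0.791, 1.466, -1.018]
ft_force: [-0.6, -0.2, -0.1]
width: 60.1
t 8.7 tip fix [-90.9  -8.6 139.9] plate [-90.9 169.1   8. ] axes fix [[0.0, -0.913, -0.407], [0.0, 0.407, -0.913], [1.0, -0.0, 0.0]] q [-0.2   0.4   1.99  0.57  0.85 -0.44] F fix [-0.6 -0.3 -0.1] w 60.1
t 8.7 shift [ -5.7 -34.9 -16.8] turn [-0.0002  0.0003  0.    ] | 0.0 F [-0.6 -0.2 -0.1] w 60.1
```

View pics/scene9c.png

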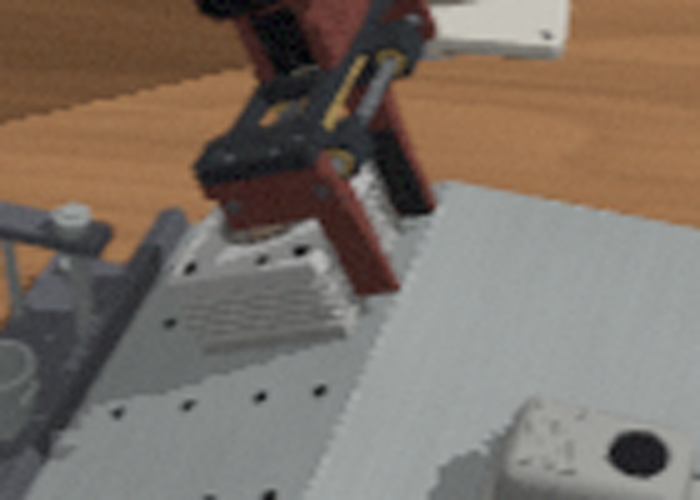

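```bash
python3 -m creep '[{"tx":-0.7,"ty":-4.5,"tz":-2,"rx":0,"ry":0,"rz":0,"fingers":80},{"tx":-1.5,"ty":-9,"tz":-4.1,"rx":0,"ry":0,"rz":0,"fingers":80},{"tx":-2.2,"ty":-13.5,"tz":-6.1,"rx":0,"ry":0,"rz":0,"fingers":80},{"tx":-2.9,"ty":-18,"tz":-8.1,"rx":0,"ry":0,"rz":0,"fingers":80},{"tx":-3.7,"ty":-22.5,"tz":-10.2,"rx":0,"ry":0,"rz":0,"fingers":80},{"tx":-4.4,"ty":-27,"tz":-12.2,"rx":0,"ry":0,"rz":0,"fingers":80},{"tx":-5.1,"ty":-31.6,"tz":-14.2,"rx":0,"ry":0,"rz":0,"fingers":80},{"tx":-5.9,"ty":-36.1,"tz":-16.3,"rx":0,"ry":0,"rz":0,"fingers":80},{"tx":-6.6,"ty":-40.6,"tz":-18.3,"rx":0,"ry":0,"rz":0,"fingers":80},{"tx":-7.4,"ty":-45.1,"tz":-20.3,"rx":0,"ry":0,"rz":0,"fingers":80}]'
python3 - <<'E'
from h import *
where()
for n in ["scene"]:
    d=ctrl.get_image(n);cv2.imwrite(f"pics/{n}10.png",d["pixels"])
cv2.imwrite("pics/scene10c.png",cv2.resize(cv2.imread("pics/scene10.png")[140:260,235:395],None,fx=5,fy=5,interpolation=cv2.INTER_CUBIC))
E
```

```text
t: 10.0
ee_pos: [498.9, -11.6, 126.9]
orientation: [-0.792, 1.466, -1.018]
ft_force: [0.4, -0.2, 0.8]
width: 59.8
t 10.0 tip fix [-91.  -54.3 119.6] plate [-91.  119.1   8. ] axes fix [[0.0, -0.913, -0.407], [0.0, 0.407, -0.913], [1.0, -0.0, 0.0]] q [-0.29  0.44  1.99  0.57  0.85 -0.54] F fix [ 0.4 -0.2  0.8] w 59.8
```

View pics/scene10c.png

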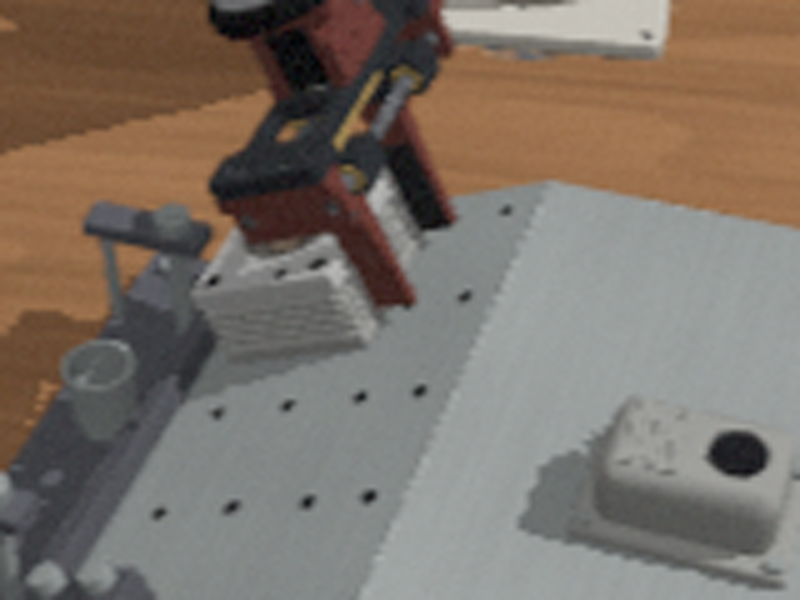

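```bash
python3 -m creep '[{"tx":-0.4,"ty":-2.7,"tz":-1.2,"rx":0,"ry":0,"rz":0,"fingers":80},{"tx":-0.9,"ty":-5.4,"tz":-2.4,"rx":0,"ry":0,"rz":0,"fingers":80},{"tx":-1.3,"ty":-8.1,"tz":-3.7,"rx":0,"ry":0,"rz":0,"fingers":80},{"tx":-1.8,"ty":-10.8,"tz":-4.9,"rx":0,"ry":0,"rz":0,"fingers":80},{"tx":-2.1,"ty":-12.6,"tz":-5.7,"rx":0,"ry":0,"rz":0,"fingers":80},{"tx":-2.3,"ty":-14.4,"tz":-6.5,"rx":0,"ry":0,"rz":0,"fingers":80},{"tx":-2.5,"ty":-15.3,"tz":-6.9,"rx":0,"ry":0,"rz":0,"fingers":80}]'
python3 - <<'E'
from h import *
where()
E
```

```text
t: 10.92
ee_pos: [496.4, -26.7, 120.1]
orientation: [-0.791, 1.466, -1.018]
ft_force: [0.1, 0.6, 0.3]
width: 60.0
t 10.93 tip fix [-90.9 -69.6 112.8] plate [-90.9 102.4   8. ] axes fix [[0.0, -0.913, -0.407], [0.0, 0.407, -0.913], [1.0, -0.0, 0.0]] q [-0.32  0.46  1.99  0.56  0.85 -0.57] F fix [-0.   0.6  0.3] w 60.0
```

```bash
python3 -m creep '[{"tx":-0.1,"ty":-0.9,"tz":-0.4,"rx":0,"ry":0,"rz":0,"fingers":80},{"tx":-0.3,"ty":-1.8,"tz":-0.8,"rx":0,"ry":0,"rz":0,"fingers":80},{"tx":-0.4,"ty":-2.3,"tz":-1.0,"rx":0,"ry":0,"rz":0,"fingers":80}]'
python3 - <<'E'
from h import *
where()
for n in ["scene"]:
    d=ctrl.get_image(n);cv2.imwrite(f"pics/{n}11.png",d["pixels"])
cv2.imwrite("pics/scene11c.png",cv2.resize(cv2.imread("pics/scene11.png")[140:260,235:395],None,fx=5,fy=5,interpolation=cv2.INTER_CUBIC))
E
```

```text
t: 11.3
ee_pos: [496.3, -28.3, 119.6]
orientation: [-0.79, 1.467, -1.017]
ft_force: [1.3, 6.7, 3.4]
width: 60.2
t 11.3 tip fix [-90.8 -71.2 112.3] plate [-90.8 100.7   8.2] axes fix [[-0.001, -0.913, -0.408], [0.001, 0.408, -0.913], [1.0, -0.001, 0.0]] q [-0.33  0.46  1.99  0.57  0.85 -0.58] F fix [0.2 6.8 3.4] w 60.2
```

View pics/scene11c.png

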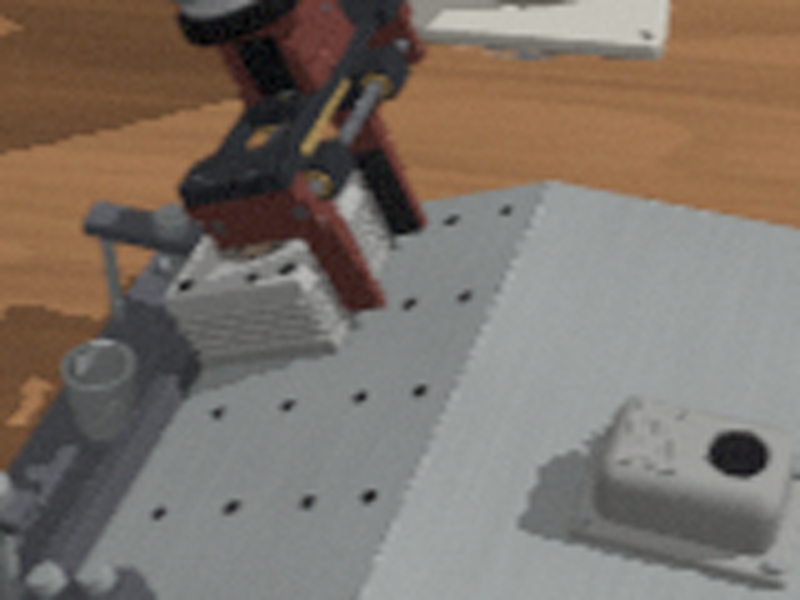

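```bash
python3 -m creep '[{"tx":0.7,"ty":4.5,"tz":2,"rx":0,"ry":0,"rz":0,"fingers":80},{"tx":1,"ty":8,"tz":15,"rx":0,"ry":0,"rz":0,"fingers":80},{"tx":-5,"ty":8,"tz":55,"rx":0,"ry":0,"rz":0,"fingers":100},{"tx":-15,"ty":8,"tz":95,"rx":-0.14,"ry":0.023,"rz":0,"fingers":120},{"tx":-30,"ty":8,"tz":110,"rx":-0.28,"ry":0.046,"rz":0,"fingers":160},{"tx":-40,"ty":8,"tz":110,"rx":-0.4136,"ry":0.0682,"rz":0,"fingers":168},{"tx":-40,"ty":8,"tz":110,"rx":-0.4136,"ry":0.0682,"rz":0,"fingers":168}]'
python3 - <<'E'
from h import *
where()
Fx=lambda W:RF.inv().apply(W-FX)
ct=lambda a:[(205+u/3.6,90+v/3.3) for u,v in a]
print("clamp",Fx(onplane("top",ct([(615,465),(613,490),(717,478),(714,500),(660,195),(657,218)]),112)).round())
go([-172,-130,200],'f',np.pi/2,0)
for n in ["scene","top"]:
    d=ctrl.get_image(n);cv2.imwrite(f"pics/{n}12.png",d["pixels"])
cv2.imwrite("pics/scene12c.png",cv2.resize(cv2.imread("pics/scene12.png")[140:260,235:395],None,fx=5,fy=5,interpolation=cv2.INTER_CUBIC))
cv2.imwrite("pics/top12c.png",cv2.resize(cv2.imread("pics/top12.png")[100:280,265:425],None,fx=3.3,fy=3.3,interpolation=cv2.INTER_CUBIC))
E
```

```text
t: 12.22
ee_pos: [456.0, -19.4, 230.4]
orientation: [-1.129, 1.324, -1.325]
ft_force: [0.2, -0.0, 0.4]
width: 30.1
t 12.22 tip fix [-132.   -72.2  222.4] plate [-132.   144.6  109.2] axes fix [[0.004, -1.0, -0.0], [0.002, 0.0, -1.0], [1.0, 0.004, 0.002]] q [-0.07  0.17  1.99  0.    0.98  0.09] F fix [ 0.2 -0.   0.4] w 30.1
clamp [[ -98. -183.  112.]
 [-117. -185.  112.]
 [ -96. -256.  112.]
 [-113. -256.  112.]
 [ 121. -184.  112.]
 [ 102. -185.  112.]]
t 12.22 shift [-48.8 -50.7 -22.4] turn [-1.3000e-03  1.3000e-03  1.5672e+00] | 1.567 F [ 0.2 -0.   0.4] w 30.1
```

View pics/scene12c.png

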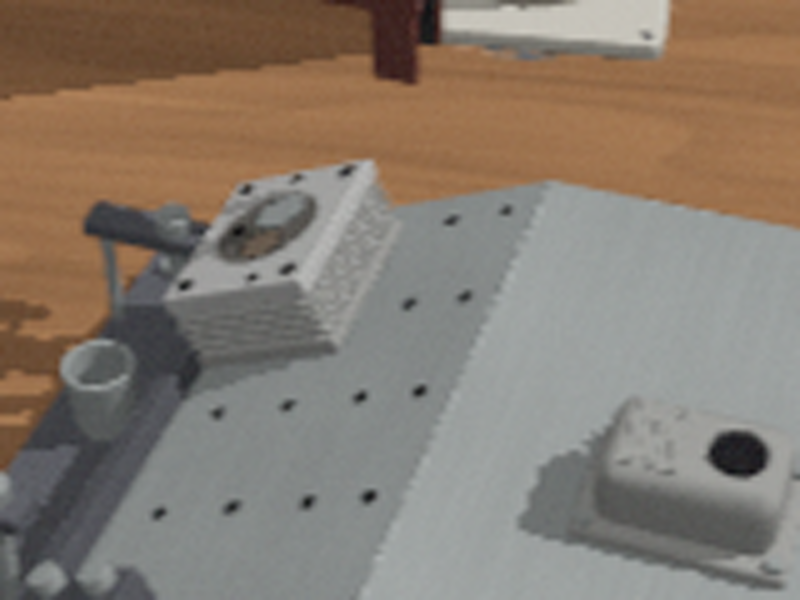

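View pics/top12c.png

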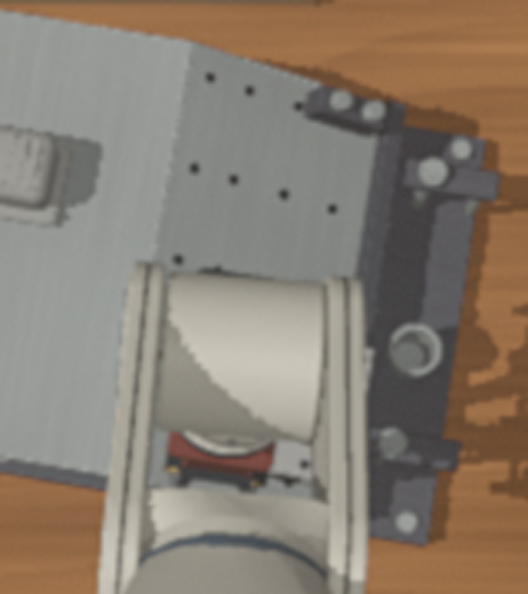

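Run:
```python
from h import *
uv=np.array([(268.2,200),(295,197),(309.4,172)])
C=np.array([[55,-45,50],[55,45,50],[-55,45,50]],float)
def f(p):
    W=PO+RPL.apply(R.from_euler('z',p[2]).apply(C)+[p[0],p[1],0]);return (proj("scene",W)-uv).ravel()
s=least_squares(f,[-91,45,0]);print(s.x,s.fun.round(2))
print(RF.apply([1,0,0]))
```

```text
[-8.25833333e+01  5.03953078e+01 -1.98492235e-02] [-0.65  0.43  0.08 -0.35  0.51 -0.2 ]
[ 0.98695502 -0.16099626  0.        ]
```

```bash
python3 -m creep '[{"tx":-15,"ty":-6,"tz":0,"rx":0,"ry":0,"rz":0.175,"fingers":168},{"tx":-30,"ty":-12,"tz":0,"rx":0,"ry":0,"rz":0.35,"fingers":168},{"tx":-48.8,"ty":-20,"tz":0,"rx":0,"ry":0,"rz":0.525,"fingers":168},{"tx":-48.8,"ty":-28,"tz":0,"rx":0,"ry":0,"rz":0.7,"fingers":168},{"tx":-48.8,"ty":-36,"tz":0,"rx":0,"ry":0,"rz":0.875,"fingers":168},{"tx":-48.8,"ty":-44,"tz":0,"rx":0,"ry":0,"rz":1.05,"fingers":168},{"tx":-48.8,"ty":-50.7,"tz":0,"rx":0,"ry":0,"rz":1.225,"fingers":168},{"tx":-48.8,"ty":-50.7,"tz":0,"rx":0,"ry":0,"rz":1.4,"fingers":168},{"tx":-48.8,"ty":-50.7,"tz":0,"rx":0,"ry":0,"rz":1.567,"fingers":168},{"tx":-48.8,"ty":-50.7,"tz":0,"rx":0,"ry":0,"rz":1.567,"fingers":168}]'
python3 - <<'E'
from h import *
where()
go([-172,-130,99],'f',np.pi/2,0)
E
```

```text
t: 13.58
ee_pos: [407.2, -72.3, 228.8]
orientation: [-1.566, 0.133, -0.132]
ft_force: [0.2, 0.4, -0.1]
width: 29.6
t 13.57 tip fix [-171.7 -132.2  220.8] plate [-171.7   89.1  132.2] axes fix [[1.0, -0.007, -0.001], [-0.001, 0.001, -1.0], [0.007, 1.0, 0.001]] q [-0.21  0.11  2.07  0.    0.96 -1.61] F fix [ 0.1  0.4 -0.1] w 29.6
t 13.57 shift [ 1.000e-01  2.300e+00 -1.218e+02] turn [-0.0012 -0.0006  0.0072] | 0.007 F [ 0.2  0.4 -0.1] w 29.6
```

```bash
python3 -m creep '[{"tx":0,"ty":2,"tz":-25,"rx":0,"ry":0,"rz":0.007,"fingers":168},{"tx":0,"ty":2,"tz":-50,"rx":0,"ry":0,"rz":0.007,"fingers":168},{"tx":0,"ty":2,"tz":-75,"rx":0,"ry":0,"rz":0.007,"fingers":168},{"tx":0,"ty":2,"tz":-95,"rx":0,"ry":0,"rz":0.007,"fingers":168},{"tx":0,"ty":2,"tz":-110,"rx":0,"ry":0,"rz":0.007,"fingers":168},{"tx":0,"ty":2,"tz":-119,"rx":0,"ry":0,"rz":0.007,"fingers":168},{"tx":0,"ty":2,"tz":-119,"rx":0,"ry":0,"rz":0.007,"fingers":168}]'
python3 - <<'E'
from h import *
where()
for n in ["scene","top"]:
    d=ctrl.get_image(n);cv2.imwrite(f"pics/{n}13.png",d["pixels"])
cv2.imwrite("pics/scene13c.png",cv2.resize(cv2.imread("pics/scene13.png")[120:260,235:395],None,fx=4,fy=4,interpolation=cv2.INTER_CUBIC))
E
```

```text
t: 14.45
ee_pos: [406.9, -69.8, 109.7]
orientation: [-1.567, 0.127, -0.125]
ft_force: [-0.4, -1.4, 0.6]
width: 29.6
t 14.45 tip fix [-172.4 -129.8  101.7] plate [-172.4   42.9   22.4] axes fix [[1.0, 0.001, -0.001], [-0.001, 0.0, -1.0], [-0.001, 1.0, 0.0]] q [-0.2   0.33  2.16 -0.    0.65 -1.61] F fix [-0.2 -1.5  0.6] w 29.6
```

View pics/scene13c.png

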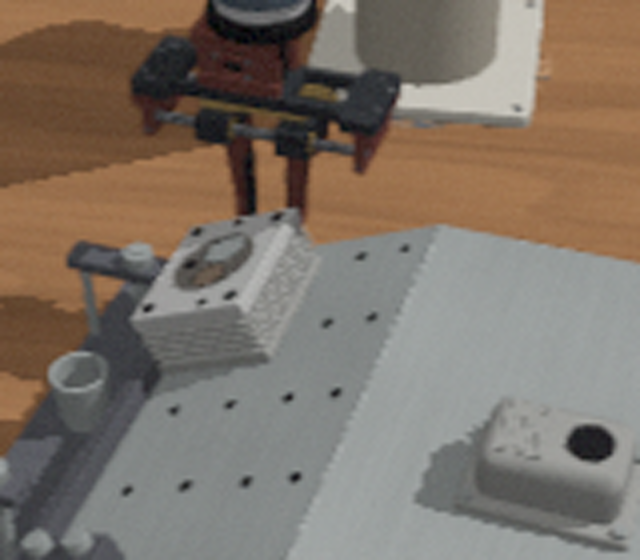

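```bash
python3 -m creep '[{"tx":3,"ty":-3.5,"tz":-2,"rx":0,"ry":0,"rz":0,"fingers":168},{"tx":7,"ty":-7.1,"tz":-3,"rx":0,"ry":0,"rz":0,"fingers":168},{"tx":11,"ty":-7.7,"tz":-3,"rx":0,"ry":0,"rz":0,"fingers":168},{"tx":14,"ty":-8.2,"tz":-3,"rx":0,"ry":0,"rz":0,"fingers":168},{"tx":17,"ty":-8.7,"tz":-3,"rx":0,"ry":0,"rz":0,"fingers":168},{"tx":20,"ty":-9.2,"tz":-3,"rx":0,"ry":0,"rz":0,"fingers":168},{"tx":24,"ty":-9.8,"tz":-3,"rx":0,"ry":0,"rz":0,"fingers":168},{"tx":28,"ty":-10.5,"tz":-3,"rx":0,"ry":0,"rz":0,"fingers":168},{"tx":32,"ty":-11.1,"tz":-3,"rx":0,"ry":0,"rz":0,"fingers":168},{"tx":36,"ty":-11.8,"tz":-3,"rx":0,"ry":0,"rz":0,"fingers":168}]'
python3 - <<'E'
from h import *
where()
for n in ["scene","top"]:
    d=ctrl.get_image(n);cv2.imwrite(f"pics/{n}14.png",d["pixels"])
cv2.imwrite("pics/scene14c.png",cv2.resize(cv2.imread("pics/scene14.png")[120:260,235:395],None,fx=4,fy=4,interpolation=cv2.INTER_CUBIC))
E
```

```text
t: 15.8
ee_pos: [440.3, -80.8, 106.6]
orientation: [-1.567, 0.13, -0.12]
ft_force: [-7.9, 1.4, 4.3]
width: 30.3
t 15.8 tip fix [-137.7 -135.3   98.6] plate [-137.7   36.6   21.8] axes fix [[1.0, 0.003, -0.006], [-0.006, -0.0, -1.0], [-0.003, 1.0, -0.0]] q [-0.21  0.38  2.09 -0.    0.68 -1.62] F fix [-8.   0.1  4.3] w 30.3
```

View pics/scene14c.png

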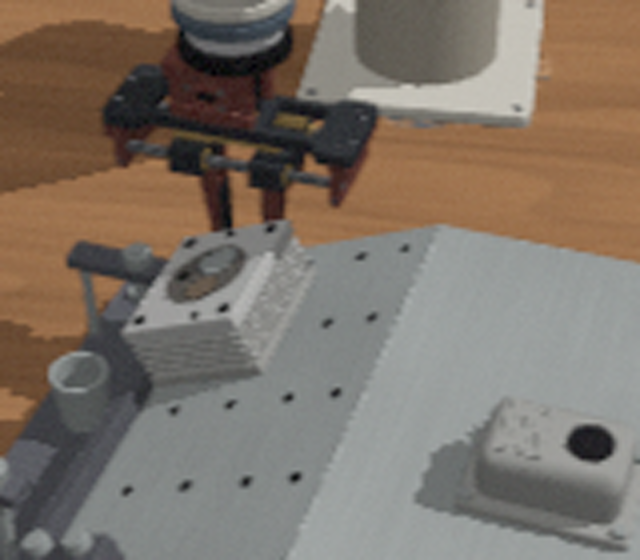

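```bash
python3 -m creep '[{"tx":5,"ty":-0.8,"tz":0,"rx":0,"ry":0,"rz":0,"fingers":168},{"tx":10,"ty":-1.6,"tz":0,"rx":0,"ry":0,"rz":0,"fingers":168},{"tx":15,"ty":-2.4,"tz":0,"rx":0,"ry":0,"rz":0,"fingers":168},{"tx":20,"ty":-3.3,"tz":0,"rx":0,"ry":0,"rz":0,"fingers":168},{"tx":25,"ty":-4.1,"tz":0,"rx":0,"ry":0,"rz":0,"fingers":168},{"tx":30,"ty":-4.9,"tz":0,"rx":0,"ry":0,"rz":0,"fingers":168},{"tx":35,"ty":-5.7,"tz":0,"rx":0,"ry":0,"rz":0,"fingers":168},{"tx":40,"ty":-6.5,"tz":0,"rx":0,"ry":0,"rz":0,"fingers":168},{"tx":45,"ty":-7.3,"tz":0,"rx":0,"ry":0,"rz":0,"fingers":168},{"tx":50,"ty":-8.2,"tz":0,"rx":0,"ry":0,"rz":0,"fingers":168}]'
python3 - <<'E'
from h import *
where()
for n in ["scene","top"]:
    d=ctrl.get_image(n);cv2.imwrite(f"pics/{n}15.png",d["pixels"])
cv2.imwrite("pics/scene15c.png",cv2.resize(cv2.imread("pics/scene15.png")[120:270,225:385],None,fx=4,fy=4,interpolation=cv2.INTER_CUBIC))
E
```

```text
t: 17.15
ee_pos: [493.4, -89.6, 107.2]
orientation: [-1.567, 0.125, -0.124]
ft_force: [-3.7, 2.3, -1.7]
width: 30.0
t 17.15 tip fix [ -83.8 -135.4   99.2] plate [-83.8  36.7  22.3] axes fix [[1.0, 0.003, -0.0], [-0.0, -0.0, -1.0], [-0.003, 1.0, -0.0]] q [-0.2   0.44  1.98 -0.    0.73 -1.61] F fix [-4.   1.7 -1.7] w 30.0
```

View pics/scene15c.png

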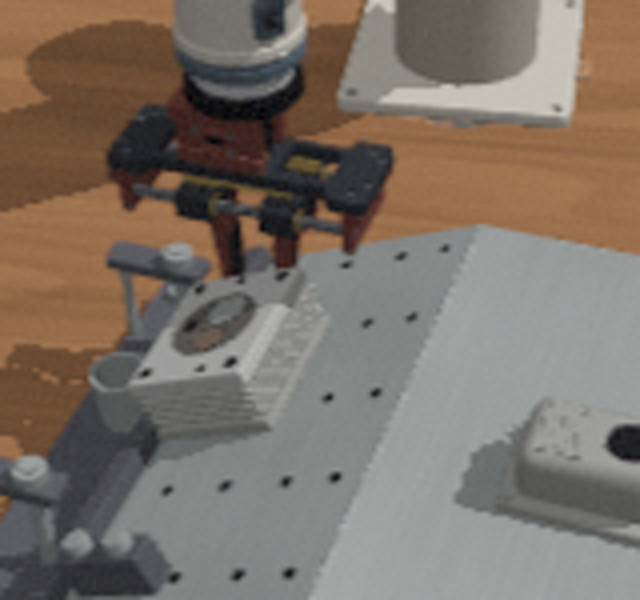

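```bash
python3 -m creep '[{"tx":5,"ty":-0.8,"tz":0,"rx":0,"ry":0,"rz":0,"fingers":168},{"tx":10,"ty":-1.6,"tz":0,"rx":0,"ry":0,"rz":0,"fingers":168},{"tx":15,"ty":-2.4,"tz":0,"rx":0,"ry":0,"rz":0,"fingers":168},{"tx":20,"ty":-3.3,"tz":0,"rx":0,"ry":0,"rz":0,"fingers":168},{"tx":25,"ty":-4.1,"tz":0,"rx":0,"ry":0,"rz":0,"fingers":168},{"tx":30,"ty":-4.9,"tz":0,"rx":0,"ry":0,"rz":0,"fingers":168},{"tx":35,"ty":-5.7,"tz":0,"rx":0,"ry":0,"rz":0,"fingers":168},{"tx":40,"ty":-6.5,"tz":0,"rx":0,"ry":0,"rz":0,"fingers":168},{"tx":45,"ty":-7.3,"tz":0,"rx":0,"ry":0,"rz":0,"fingers":168},{"tx":50,"ty":-8.2,"tz":0,"rx":0,"ry":0,"rz":0,"fingers":168}]'
python3 - <<'E'
from h import *
where()
for n in ["scene","top"]:
    d=ctrl.get_image(n);cv2.imwrite(f"pics/{n}16.png",d["pixels"])
cv2.imwrite("pics/scene16c.png",cv2.resize(cv2.imread("pics/scene16.png")[130:280,205:365],None,fx=4,fy=4,interpolation=cv2.INTER_CUBIC))
E
```

```text
t: 18.5
ee_pos: [542.5, -97.8, 107.3]
orientation: [-1.568, 0.126, -0.123]
ft_force: [-7.0, 1.0, 2.5]
width: 29.8
t 18.5 tip fix [ -34.1 -135.7   99.3] plate [-34.1  36.5  22.5] axes fix [[1.0, 0.003, -0.002], [-0.002, -0.001, -1.0], [-0.003, 1.0, -0.001]] q [-0.2   0.49  1.87 -0.    0.78 -1.61] F fix [-7.1 -0.2  2.5] w 29.8
```

View pics/scene16c.png

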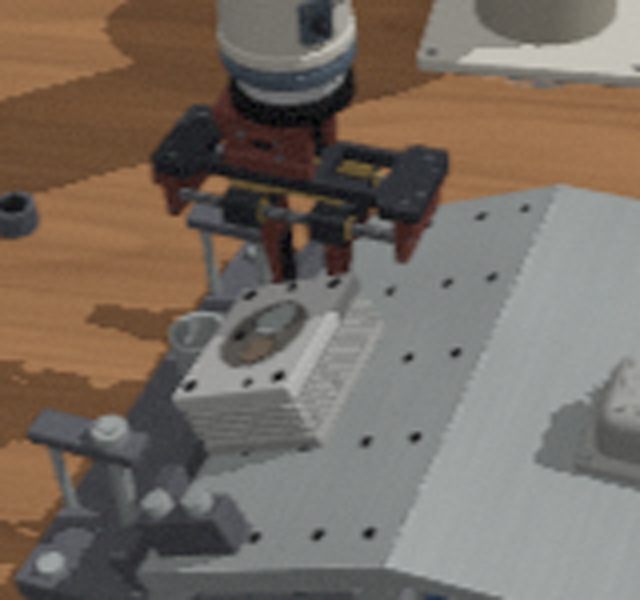

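```bash
python3 -m creep '[{"tx":5,"ty":-0.8,"tz":0,"rx":0,"ry":0,"rz":0,"fingers":168},{"tx":10,"ty":-1.6,"tz":0,"rx":0,"ry":0,"rz":0,"fingers":168},{"tx":15,"ty":-2.4,"tz":0,"rx":0,"ry":0,"rz":0,"fingers":168},{"tx":20,"ty":-3.3,"tz":0,"rx":0,"ry":0,"rz":0,"fingers":168},{"tx":25,"ty":-4.1,"tz":0,"rx":0,"ry":0,"rz":0,"fingers":168},{"tx":30,"ty":-4.9,"tz":0,"rx":0,"ry":0,"rz":0,"fingers":168},{"tx":35,"ty":-5.7,"tz":0,"rx":0,"ry":0,"rz":0,"fingers":168},{"tx":40,"ty":-6.5,"tz":0,"rx":0,"ry":0,"rz":0,"fingers":168},{"tx":44,"ty":-7.2,"tz":0,"rx":0,"ry":0,"rz":0,"fingers":168},{"tx":47,"ty":-7.7,"tz":0,"rx":0,"ry":0,"rz":0,"fingers":168}]'
python3 - <<'E'
from h import *
where()
for n in ["scene","top"]:
    d=ctrl.get_image(n);cv2.imwrite(f"pics/{n}17.png",d["pixels"])
cv2.imwrite("pics/scene17c.png",cv2.resize(cv2.imread("pics/scene17.png")[150:280,205:345],None,fx=4.5,fy=4.5,interpolation=cv2.INTER_CUBIC))
E
```

```text
t: 19.85
ee_pos: [589.6, -105.6, 107.3]
orientation: [-1.568, 0.126, -0.123]
ft_force: [-6.8, -1.2, 3.2]
width: 30.2
t 19.85 tip fix [  13.7 -135.8   99.3] plate [13.7 36.4 22.6] axes fix [[1.0, 0.003, -0.001], [-0.001, -0.001, -1.0], [-0.003, 1.0, -0.001]] q [-0.2   0.55  1.76 -0.    0.83 -1.61] F fix [-6.5 -2.3  3.2] w 30.2
```

View pics/scene17c.png

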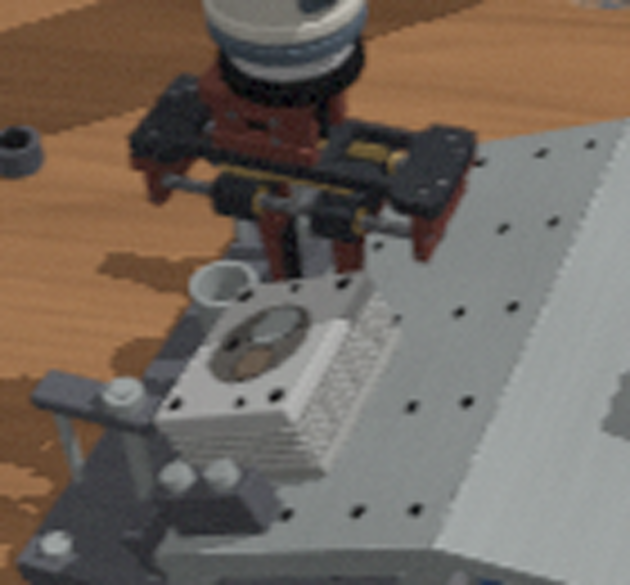

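```bash
python3 -m creep '[{"tx":2.2,"ty":-0.4,"tz":0,"rx":0,"ry":0,"rz":0,"fingers":168},{"tx":4.4,"ty":-0.7,"tz":0,"rx":0,"ry":0,"rz":0,"fingers":168},{"tx":6.6,"ty":-1.1,"tz":0,"rx":0,"ry":0,"rz":0,"fingers":168},{"tx":8.5,"ty":-1.4,"tz":0,"rx":0,"ry":0,"rz":0,"fingers":168},{"tx":10,"ty":-1.6,"tz":0,"rx":0,"ry":0,"rz":0,"fingers":168},{"tx":11,"ty":-1.8,"tz":0,"rx":0,"ry":0,"rz":0,"fingers":168},{"tx":12,"ty":-2,"tz":0,"rx":0,"ry":0,"rz":0,"fingers":168}]'
python3 -m creep '[{"tx":0.8,"ty":-0.1,"tz":0,"rx":0,"ry":0,"rz":0,"fingers":168},{"tx":1.6,"ty":-0.3,"tz":0,"rx":0,"ry":0,"rz":0,"fingers":168}]'
```

```text
t: 20.82
ee_pos: [601.5, -107.6, 107.2]
orientation: [-1.568, 0.126, -0.123]
ft_force: [-6.9, -0.9, 3.1]
width: 30.1
t: 21.08
ee_pos: [603.0, -107.9, 107.2]
orientation: [-1.568, 0.126, -0.123]
ft_force: [-6.8, -1.2, 3.2]
width: 29.9
```

```bash
python3 -m creep '[{"tx":0.8,"ty":-0.1,"tz":0,"rx":0,"ry":0,"rz":0,"fingers":168},{"tx":1.6,"ty":-0.3,"tz":0,"rx":0,"ry":0,"rz":0,"fingers":168}]'
```

```text
t: 21.32
ee_pos: [604.6, -108.2, 107.3]
orientation: [-1.568, 0.126, -0.123]
ft_force: [-6.4, -0.2, 2.9]
width: 29.9
```

```bash
python3 -m creep '[{"tx":0.8,"ty":-0.1,"tz":0,"rx":0,"ry":0,"rz":0,"fingers":168},{"tx":1.6,"ty":-0.3,"tz":0,"rx":0,"ry":0,"rz":0,"fingers":168}]'
python3 - <<'E'
from h import *
where()
for n in ["scene","top"]:
    d=ctrl.get_image(n);cv2.imwrite(f"pics/{n}18.png",d["pixels"])
cv2.imwrite("pics/scene18c.png",cv2.resize(cv2.imread("pics/scene18.png")[190:290,205:315],None,fx=6,fy=6,interpolation=cv2.INTER_CUBIC))
E
```

```text
t: 21.58
ee_pos: [605.8, -108.4, 107.2]
orientation: [-1.568, 0.127, -0.123]
ft_force: [-9.5, -0.1, 5.4]
width: 29.9
t 21.57 tip fix [  30.2 -135.9   99.2] plate [30.2 36.3 22.6] axes fix [[1.0, 0.003, -0.002], [-0.002, -0.001, -1.0], [-0.003, 1.0, -0.001]] q [-0.2   0.57  1.72 -0.    0.85 -1.61] F fix [-9.3 -1.6  5.4] w 29.9
```

View pics/scene18c.png

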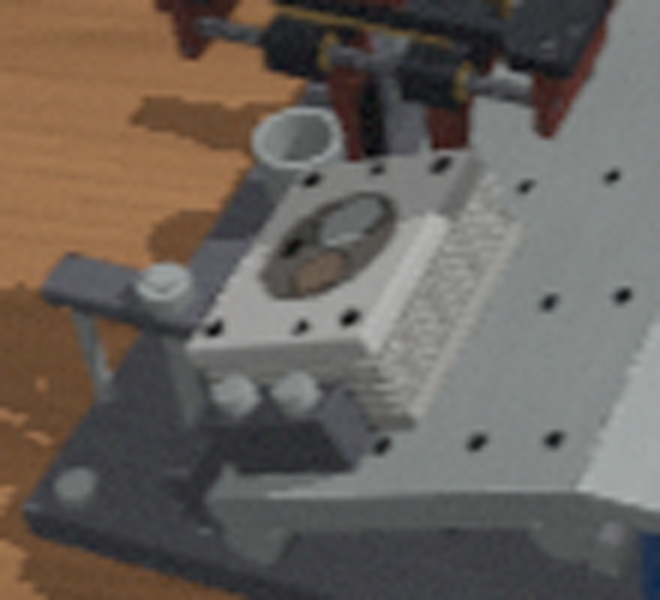

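Force is beginning to rise at the predicted place (tip x 30.2, predicted about 29.5). I'll press on until it is clearly stopped.

```bash
python3 -m creep '[{"tx":0.8,"ty":-0.1,"tz":0,"rx":0,"ry":0,"rz":0,"fingers":168},{"tx":0.8,"ty":-0.1,"tz":0,"rx":0,"ry":0,"rz":0,"fingers":168}]'
```

```text
t: 21.92
ee_pos: [605.8, -108.4, 107.3]
orientation: [-1.567, 0.128, -0.122]
ft_force: [-10.6, -0.2, 6.6]
width: 30.0
```

```bash
python3 -m creep '[{"tx":0.8,"ty":-0.1,"tz":0,"rx":0,"ry":0,"rz":0,"fingers":168},{"tx":0.8,"ty":-0.1,"tz":0,"rx":0,"ry":0,"rz":0,"fingers":168}]'
```

```text
t: 22.18
ee_pos: [605.9, -108.4, 107.2]
orientation: [-1.567, 0.129, -0.12]
ft_force: [-14.7, 0.0, 9.8]
width: 30.2
```

```bash
python3 -m creep '[{"tx":-2,"ty":0.3,"tz":0,"rx":0,"ry":0,"rz":0,"fingers":168},{"tx":-6,"ty":1,"tz":0,"rx":0,"ry":0,"rz":0,"fingers":168},{"tx":-12,"ty":2,"tz":0,"rx":0,"ry":0,"rz":0,"fingers":168},{"tx":-14,"ty":2.3,"tz":30,"rx":0,"ry":0,"rz":0,"fingers":168},{"tx":-14,"ty":2.3,"tz":75,"rx":0,"ry":0,"rz":0,"fingers":168},{"tx":-14,"ty":20,"tz":110,"rx":0,"ry":0,"rz":0,"fingers":168}]'
python3 - <<'E'
from h import *
where();go([94,-50,222],'f',0,0);go([94,112,9],'p',0,24)
for n in ["scene","wrist"]:
    d=ctrl.get_image(n);cv2.imwrite(f"pics/{n}19.png",d["pixels"])
cv2.imwrite("pics/scene19c.png",cv2.resize(cv2.imread("pics/scene19.png")[190:290,205:315],None,fx=6,fy=6,interpolation=cv2.INTER_CUBIC))
E
```

```text
t: 22.92
ee_pos: [595.3, -89.1, 219.1]
orientation: [-1.568, 0.123, -0.127]
ft_force: [0.7, 0.1, -0.0]
width: 29.8
t 22.93 tip fix [  16.7 -118.6  211.1] plate [ 16.7  97.6 117.8] axes fix [[1.0, 0.002, 0.003], [0.003, -0.0, -1.0], [-0.002, 1.0, -0.0]] q [-0.17  0.4   1.69 -0.    1.04 -1.58] F fix [ 0.7  0.2 -0. ] w 29.8
t 22.93 shift [87.3 55.2 10.9] turn [-1.3000e-03  2.6000e-03  1.5688e+00] | 1.569 F [ 0.7  0.1 -0. ] w 29.8
t 22.93 shift [ 85.   41.  -94.2] turn [ 0.2704 -0.3742  1.5442] | 1.612 F [ 0.7  0.1 -0. ] w 29.8
```

View pics/scene19c.png

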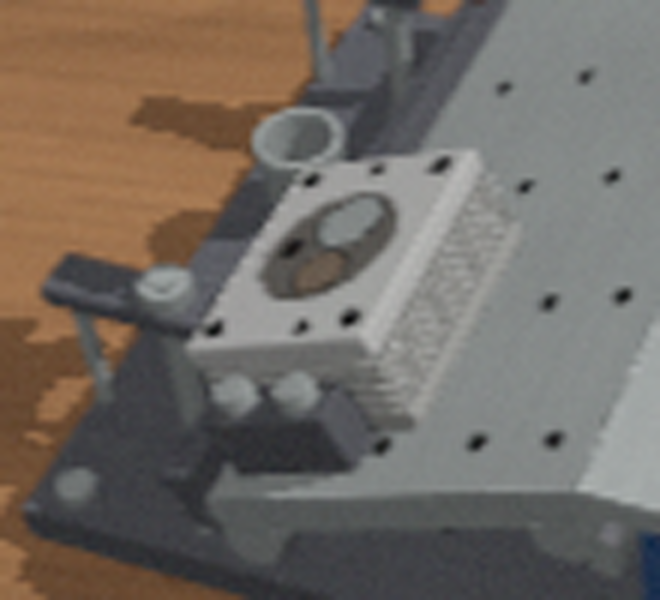

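View pics/wrist19.png

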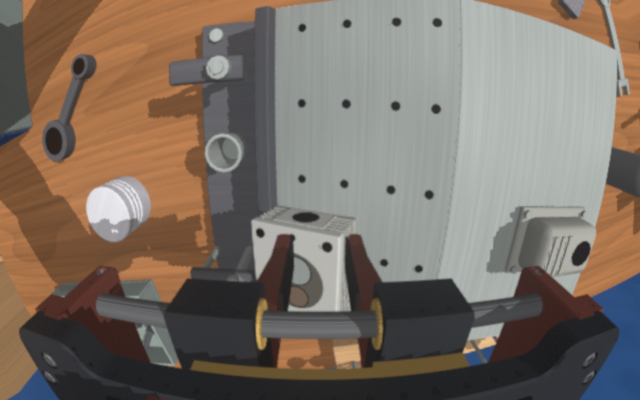

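```bash
python3 -m creep '[{"tx":8,"ty":6,"tz":8,"rx":0,"ry":0,"rz":-0.175,"fingers":80},{"tx":17,"ty":12,"tz":11,"rx":0,"ry":0,"rz":-0.35,"fingers":80},{"tx":26,"ty":18,"tz":11,"rx":0,"ry":0,"rz":-0.525,"fingers":80},{"tx":35,"ty":24,"tz":11,"rx":0,"ry":0,"rz":-0.7,"fingers":80},{"tx":45,"ty":30,"tz":11,"rx":0,"ry":0,"rz":-0.875,"fingers":80},{"tx":55,"ty":36,"tz":11,"rx":0,"ry":0,"rz":-1.05,"fingers":80},{"tx":66,"ty":42,"tz":11,"rx":0,"ry":0,"rz":-1.225,"fingers":80},{"tx":77,"ty":48,"tz":11,"rx":0,"ry":0,"rz":-1.4,"fingers":80},{"tx":87,"ty":55,"tz":11,"rx":0,"ry":0,"rz":-1.573,"fingers":80},{"tx":87,"ty":55,"tz":11,"rx":0,"ry":0,"rz":-1.573,"fingers":80}]'
python3 - <<'E'
from h import *
where();go([88,120,30],'p',0,24);go([88,112,9],'p',0,24)
E
```

```text
t: 24.28
ee_pos: [681.7, -33.3, 226.9]
orientation: [-1.131, 1.326, -1.324]
ft_force: [-0.3, -0.2, 1.0]
width: 60.3
t 24.27 tip fix [ 93.  -49.6 218.9] plate [ 93.  163.8  96.8] axes fix [[0.003, -1.0, 0.0], [-0.001, -0.0, -1.0], [1.0, 0.003, -0.001]] q [-0.07  0.51  1.49 -0.    1.14  0.09] F fix [-0.3 -0.3  1. ] w 60.3
t 24.27 shift [ -7.5 -15.1 -79.6] turn [ 0.4135 -0.0678 -0.0035] | 0.419 F [-0.3 -0.2  1. ] w 60.3
t 24.27 shift [  -7.3  -13.9 -102. ] turn [ 0.4135 -0.0678 -0.0035] | 0.419 F [-0.3 -0.2  1. ] w 60.3
```

```bash
python3 -m creep '[{"tx":-3,"ty":-4,"tz":-10,"rx":0.14,"ry":-0.023,"rz":-0.001,"fingers":80},{"tx":-6,"ty":-8,"tz":-25,"rx":0.28,"ry":-0.046,"rz":-0.002,"fingers":80},{"tx":-7.5,"ty":-10,"tz":-45,"rx":0.4135,"ry":-0.0678,"rz":-0.0035,"fingers":80},{"tx":-7.5,"ty":-12,"tz":-65,"rx":0.4135,"ry":-0.0678,"rz":-0.0035,"fingers":80},{"tx":-7.4,"ty":-13.9,"tz":-85,"rx":0.4135,"ry":-0.0678,"rz":-0.0035,"fingers":80},{"tx":-7.3,"ty":-13.9,"tz":-101,"rx":0.4135,"ry":-0.0678,"rz":-0.0035,"fingers":80},{"tx":-7.3,"ty":-13.9,"tz":-101,"rx":0.4135,"ry":-0.0678,"rz":-0.0035,"fingers":80}]'
python3 - <<'E'
from h import *
where()
d=ctrl.get_image("scene");cv2.imwrite("pics/scene20.png",d["pixels"])
cv2.imwrite("pics/scene20c.png",cv2.resize(cv2.imread("pics/scene20.png")[150:290,205:345],None,fx=4.2,fy=4.2,interpolation=cv2.INTER_CUBIC))
E
```

```text
t: 25.15
ee_pos: [673.7, -46.2, 125.8]
orientation: [-0.793, 1.469, -1.017]
ft_force: [0.7, -0.2, 0.2]
width: 60.1
t 25.15 tip fix [ 87.2 -60.4 118.4] plate [ 87.2 113.1   9.4] axes fix [[-0.001, -0.914, -0.406], [-0.002, 0.406, -0.914], [1.0, -0.0, -0.002]] q [-0.27  0.65  1.58  0.5   1.02 -0.39] F fix [ 0.7 -0.1  0.2] w 60.1
```

View pics/scene20c.png

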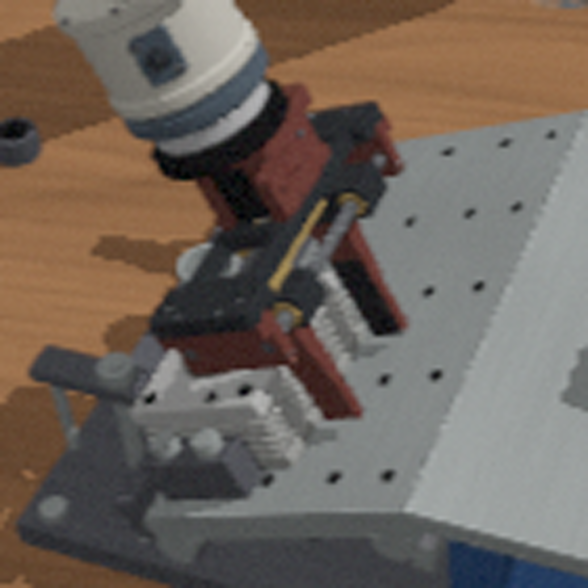

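Expect contact at tip plate y of about 101. Pushing in slowly from 113.

```bash
python3 -m creep '[{"tx":-0.4,"ty":-2.7,"tz":-1.2,"rx":0,"ry":0,"rz":0,"fingers":80},{"tx":-0.9,"ty":-5.4,"tz":-2.4,"rx":0,"ry":0,"rz":0,"fingers":80},{"tx":-1.3,"ty":-8.1,"tz":-3.7,"rx":0,"ry":0,"rz":0,"fingers":80},{"tx":-1.5,"ty":-9,"tz":-4.1,"rx":0,"ry":0,"rz":0,"fingers":80},{"tx":-1.6,"ty":-9.9,"tz":-4.5,"rx":0,"ry":0,"rz":0,"fingers":80}]'
python3 -m creep '[{"tx":-0.1,"ty":-0.9,"tz":-0.4,"rx":0,"ry":0,"rz":0,"fingers":80},{"tx":-0.2,"ty":-1.3,"tz":-0.6,"rx":0,"ry":0,"rz":0,"fingers":80}]'
python3 - <<'E'
from h import *
where()
E
```

```text
t: 25.82
ee_pos: [672.7, -57.6, 122.7]
orientation: [-0.79, 1.468, -1.019]
ft_force: [-0.0, -0.1, -0.2]
width: 60.2
t: 26.08
ee_pos: [672.5, -58.7, 122.0]
orientation: [-0.79, 1.468, -1.019]
ft_force: [0.1, 0.0, -0.3]
width: 60.6
t 26.07 tip fix [ 88.  -72.9 114.7] plate [ 88.  100.2  11.1] axes fix [[-0.002, -0.913, -0.407], [0.001, 0.407, -0.913], [1.0, -0.002, -0.0]] q [-0.29  0.66  1.58  0.49  1.02 -0.41] F fix [ 0.1  0.  -0.3] w 60.6
```

```bash
python3 -m creep '[{"tx":-0.1,"ty":-0.9,"tz":-0.5,"rx":0,"ry":0,"rz":0,"fingers":80},{"tx":-0.2,"ty":-1.3,"tz":-0.8,"rx":0,"ry":0,"rz":0,"fingers":80}]'
python3 - <<'E'
from h import *
where()
E
```

```text
t: 26.32
ee_pos: [672.5, -58.9, 121.9]
orientation: [-0.789, 1.469, -1.018]
ft_force: [-0.7, 6.0, 4.6]
width: 60.4
t 26.32 tip fix [ 88.  -73.1 114.6] plate [88.  99.9 11.1] axes fix [[-0.003, -0.913, -0.409], [0.0, 0.409, -0.913], [1.0, -0.003, -0.001]] q [-0.29  0.66  1.58  0.5   1.02 -0.41] F fix [-1.7  5.9  4.6] w 60.4
```

```bash
python3 -m creep '[{"tx":0.7,"ty":4.5,"tz":2,"rx":0,"ry":0,"rz":0,"fingers":80},{"tx":1.8,"ty":11,"tz":10,"rx":0,"ry":0,"rz":0,"fingers":80},{"tx":2,"ty":14,"tz":40,"rx":0,"ry":0,"rz":0,"fingers":80},{"tx":-15,"ty":30,"tz":90,"rx":0,"ry":0,"rz":0,"fingers":80},{"tx":-50,"ty":70,"tz":130,"rx":-0.14,"ry":0.023,"rz":0,"fingers":80},{"tx":-90,"ty":110,"tz":150,"rx":-0.28,"ry":0.046,"rz":0,"fingers":80},{"tx":-130,"ty":150,"tz":160,"rx":-0.41,"ry":0.068,"rz":0,"fingers":80},{"tx":-170,"ty":190,"tz":160,"rx":-0.41,"ry":0.068,"rz":0,"fingers":80},{"tx":-200,"ty":230,"tz":160,"rx":-0.41,"ry":0.068,"rz":0,"fingers":80},{"tx":-230,"ty":260,"tz":160,"rx":-0.41,"ry":0.068,"rz":0,"fingers":80}]'
python3 - <<'E'
from h import *
where()
for n in ["scene","top"]:
    d=ctrl.get_image(n);cv2.imwrite(f"pics/{n}21.png",d["pixels"])
cv2.imwrite("pics/scene21c.png",cv2.resize(cv2.imread("pics/scene21.png")[170:280,215:315],None,fx=5.4,fy=5.4,interpolation=cv2.INTER_CUBIC))
cv2.imwrite("pics/top21c.png",cv2.resize(cv2.imread("pics/top21.png")[110:210,310:420],None,fx=6,fy=6,interpolation=cv2.INTER_CUBIC))
E
```

```text
t: 27.58
ee_pos: [441.1, 201.6, 282.0]
orientation: [-1.124, 1.329, -1.326]
ft_force: [0.5, 1.2, -0.8]
width: 60.6
t 27.57 tip fix [-182.3  143.6  274. ] plate [-182.3  362.7   68.6] axes fix [[-0.002, -1.0, -0.004], [0.001, 0.004, -1.0], [1.0, -0.002, 0.001]] q [0.4  0.15 1.88 0.   1.11 0.56] F fix [ 0.3  1.3 -0.8] w 60.6
```

View pics/scene21c.png

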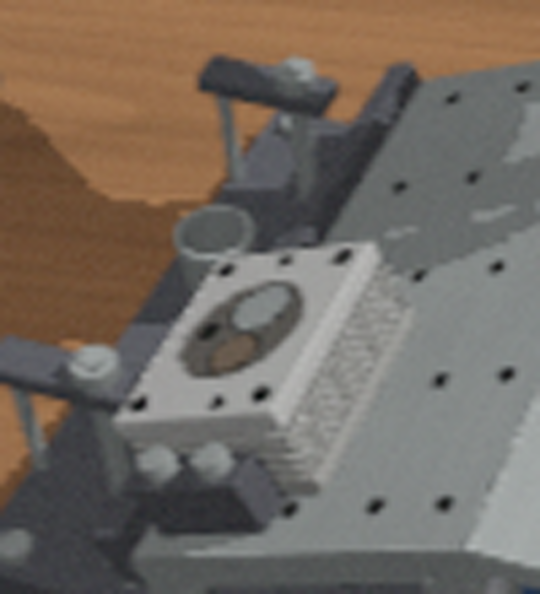

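View pics/top21c.png

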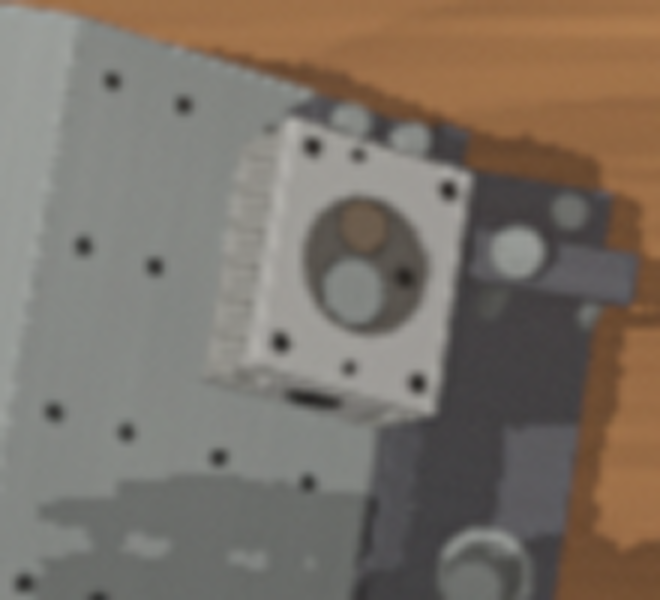

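View pics/top21.png

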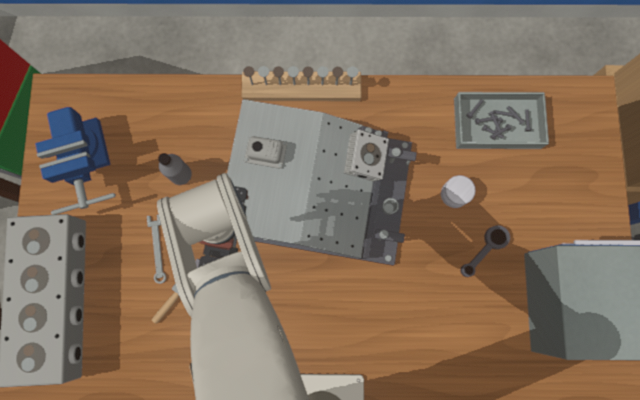

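Run:
```python
from h import *
ut=np.array([(358.8,129.2),(388.3,139.2),(382.8,179.2),(350.8,170.8)]);us=np.array([(265.9,245.9),(236.9,247.4),(285.4,215)])
C=np.array([[55,45,50],[55,-45,50],[-55,-45,50],[-55,45,50]],float)
def f(p):
    W=PO+RPL.apply(R.from_euler('z',p[2]).apply(C)+[p[0],p[1],p[3]]);return np.r_[(proj("top",W)-ut).ravel(),(proj("scene",W[[0,1,3]])-us).ravel()]
s=least_squares(f,[94,45,0,0]);print(s.x.round(3),s.fun.round(2))
```

```text
[ 9.3523e+01  4.5628e+01 -1.1000e-02 -1.1420e+00] [-0.66  0.41 -0.45  0.23 -1.33  0.28  0.34 -0.3  -0.15  0.2  -1.09  0.69
 -0.75 -1.1 ]
```

Run:
```python
from workcell import ctrl
print(ctrl.close_job(), ctrl.get_obs()['t'])
```

```text
the job is handed in; nothing more can be done
the job is handed in; nothing more can be done
```

The cylinder head is on the angled plate, gasket face up, against the ledge and the end stop. I handed the job in at about 28 s of the 67 s allowed. It reports no verdict, so this rests on my own checks.

**What I did:**
- I pushed the head off the shelf with two spread fingers and let it tip over the crest.
- I then tilted the tool 24° and pushed the head down to the ledge.
- From its end, I slid it along the ledge to the end stop.
- Last, I pressed it once more down the slope, backed off and moved the arm clear.
- I commanded at most about 65 mm/s while in contact with the head. I had no reading of the head's own speed, including during the brief free tip at the crest.

**Last checks:**

| Check | Result |
|---|---|
| End stop | Push force rose to about 15–18 N with no further movement, within about 1 mm of where I predicted contact |
| Ledge | Hard contact (about 7.5 N) within 1 mm of the first time the head reached the ledge |
| Distance along the ledge (two-camera fit) | Centre about 56 mm from the end stop (target 55) |
| Distance up the slope (two-camera fit) | Centre 45.6 mm from the ledge (target 45) |
| Squareness (two-camera fit) | Off by 0.011 rad |
| Height (two-camera fit) | 1.1 mm below the plate face, which is within what the images can resolve |
| Other objects | The rocker cover and the other loose objects I could see look unmoved in the last top picture, where the arm partly hides the brush and the wrench; I did not measure them |

**Disagreement:** on the last push, contact came about 0.8 mm further down the slope than the first time. I put this down to a small error in my yaw estimate of the fixture.

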